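Pin the wet-canvas carriers shut

TASK

The painting class is over: on every canvas carrier on the table, take a linchpin from the cardboard box, push it fully home through the slot of the carrier's post from the side away from the canvas, and swing its sprung ring over the post until it has snapped down round the pin's end. Each carrier needs one linchpin; leave any spare in the box, and do not press on the carriers or their wet paintings with the gripper.

Things in the scene. Friction and masses are not known exactly. Their poses are not given: they have to be found in the camera images.
- box: Open cardboard box fixed to the table, 225 (its x) x 306 (its y) x 45 mm high, walls and floor 4 mm; origin under its centre. The linchpins lie in it among paint tubes (24 mm thick) and brushes that lie towards its +x end. Walls can be reached over from above.
- pin1_grip (a point): Linchpin (loose, steel, about 130 g): centre of its grip block, 38 (x) x 22 (y) x 22 mm (z); pinch it across y. It lies in the box on the block's underside, z up. From the block's front a flat-sided shank, 14 mm wide (y) and 10 mm high, runs 28 mm along +x, narrowed over its last 8 mm; end at x = +47 mm. Its ring trails behind (see its joint).
- pin2_grip (a point): Another linchpin like pin1: centre of its grip block, same axes and sizes.
- pin3_grip (a point): Another linchpin like pin1: centre of its grip block, same axes and sizes.
- pin1_ring (a joint): Sprung ring of pin1, rad: a U of 5 mm wire, 50 mm wide (y), cross-bar 77 mm from its hinge, which is a y axis 24 mm behind (-x of) the block's centre, level with it. 0 = open: cross-bar 32 mm behind and 70 mm above the hinge. 0.43 = straight up. 2.0 = locked: level round the shank, cross-bar 6 mm beyond the tip.
- pin1_bow (a point): Middle of the cross-bar of pin1's ring. An over-centre spring (1 to 2 N square on the cross-bar) holds the ring open or locked and snaps it either way from half-way (1.0 rad). Push the cross-bar from behind along its arc, up and over along the pin's +x; a merely level push on it can bind.
- pin2_ring (a joint): Sprung ring of pin2, as pin1_ring: 0 open, 2.0 locked.
- pin2_bow (a point): Middle of the cross-bar of the ring of pin2.
- pin3_ring (a joint): Sprung ring of pin3, as pin1_ring: 0 open, 2.0 locked.
- pin3_bow (a point): Middle of the cross-bar of the ring of pin3.
- carrier1_hole (a point): Canvas carrier (loose on the table, 1.6 kg; may be absent): centre of the slot through its post, 52 mm above the table. The slot runs along this x, 17 mm wide (y), 12 mm high. Steel post 22 (x) x 26 mm (y), its top 16 mm above this point. A pin goes in from the -x side along +x until its block meets the post: block centre then at x = -30 mm, tip 6 mm out beyond.
- carrier2_hole (a point): Another carrier like carrier1 (may be absent): centre of the slot through its post, same axes and sizes.
- carrier3_hole (a point): Another carrier like carrier1 (may be absent): centre of the slot through its post, same axes and sizes.
- carrier1: The same carrier, origin under the centre of its plywood board, 120 (x) x 110 (y) x 12 mm; the post stands 30 mm to the -x side, the freshly painted canvas (66 x 96 mm, top 24 mm above the table) on the +x side under a flat keeper arm.
- carrier2: carrier2, as carrier1: origin under the centre of its plywood board.
- carrier3: carrier3, as carrier1: origin under the centre of its plywood board.
Mind the look-alikes: they are no part of the job. What is shaped like the part that bears pin2_grip but green or turquoise is not meant.

How it is judged:
By the outcome, as a careful person would: the job done as asked, in the order asked, and still so for the second after the job is handed in, with the robot touching nothing.
Of carrier1, carrier2, carrier3 only 2 to 3 are there at a start; the rules pass over those that are not, and their reading is None.
At some moment in a run one of carrier1, carrier2, carrier3 may be knocked a few centimetres aside while the robot is not near it.
It also fails if it takes over 210 s, if anything falls off the work surface, if the arm or the gripper's body presses on something with over 40 N, if the wrist force passes 120 N, or if a joint passes its speed limit or range.

ROBOT

A 6-joint arm with a two-finger parallel gripper is mounted at the origin on the work surface. World frame = base frame: x ahead of the robot, y to its left, z up, the work surface at z = 0. Lengths are in m, angles in rad, forces in N, time in s.
With the tool pointing down it reaches from about 0.35 to 0.975 m from the base axis. Payload 4.9 kg.
Tool frame: the origin (TCP) lies on the centre line of the jaws, within the pads' length; the fingertips stand 8 mm ahead of it and the grasp point (between the pads) lies 11 mm behind it; z points along the fingers, y is the direction in which the jaws open and shut (so a half turn about z gives the same grasp; the last joint's range is limited). The gripper opens to 85 mm and grips with 20 to 120 N. Pads are 22 mm wide; open, the fingers measure 114 mm over their backs; the gripper's body (76 mm by 85 mm) begins 54 mm behind the grasp point. The pads swing forward as they close: fully open they stand 13 mm farther back than shut.
Start: joints at [-0.119, 0.053, 1.613, -0, 1.476, -0.119], TCP at [0.625, 0, 0.239] pointing down, gripper open.
Joint ranges: [-3.01, 3.01], [-1.01, 2.22], [0.06, 2.58], [-1.02, 4.17], [0.09, 2.62], [-3.14, 3.14]. Speed limits (rad/s): [2.57, 2.57, 3.14, 3.14, 3.14, 3.14].

INTERFACE

Orientations are given as a rotation vector (axis times angle).
In Python, from station import get_obs, get_image, calibration, finish_job gives the robot as it stands. The module is installed in compiled form; this text tells all that it offers.
- The arm moves only by the shell command python3 -m jog 'ROWS' [FORCE]. ROWS is JSON, a list of rows, each a list of 7 numbers: the shift along the tool's x, y, z in cm, then the turn, a rotation vector about the tool's x, y, z in rad, then the closure in counts, from 0 (fully open) to 255 (shut). In form: [[dx, dy, dz, ax, ay, az, jaw], ...]. A call has 1 to 8 rows; each row is the pose to reach, as a shift and turn from the pose measured when the call began, along the tool's axes at that moment; what a row does not reach only later rows make up. A row lasts 1/12 s, in which the tool goes at most 41.7 mm and 7.16 degrees, less where a joint would pass 70% of its speed; a pose out of reach is approached as far as the arm can. A call with a gripper value outside its range is refused whole. The fingers move at their own pace and stop on an object; FORCE is the grip in N (left out, the last holds). Time passes only in rows, so rows that repeat a pose let the fingers close. It gives the time, the measured TCP pose, the force and the opening at its end, in the units of the state.
- get_obs(): the state, without advancing time (a new reading comes with each control period).
- get_image(name): name is "scene" or "side" or "wrist"; returns the picture (384x512x3 uint8, red, green, blue); there is no depth.
- calibration(name): a dict with "vfov" (degrees; the focal length in pixels is half the picture's height over the tangent of half this angle, whatever the lens; pixels are square), "cx", "cy" (the principal point, pixels), "R" (3x3) and "t" (3): a world point X has camera coordinates R X + t. Camera axes: x right, y down, z forward; pixel columns grow to the right and rows downward; lengths in m; the calibration is good to about 2 mm. A picture is of the moment at which its call begins: read the wrist's pose just before it. calibration takes no time and is no camera call; for the wrist camera it gives the pose at the moment of the call.
- finish_job(): hands the job in, once; it reports no verdict.
The state is a dict: "t": time; "q": joint angles; "dq": joint speeds; "effort": joint torques, N m; "tool_pos": TCP position; "tool_rot": TCP orientation; "contact_force": force on the tool from outside, world axes, zero at the start; "wrist_torque": the same for the moment, N m; "opening": finger opening in m.
Only numpy, scipy, OpenCV 4.12 (cv2) and the standard library are available. Lean on these libraries where they do the work, as an engineer would, in place of code of your own. Each camera call takes 0.05 s, during which the arm holds its last target. There are 200 camera calls.

## Working session

There is one attempt and no reset: what is moved stays moved. The work goes in short steps, Python scripts to look and compute and a shell command to move; the robot and the scene stay as the last step left them, time stands still between calls to the robot, and variables do not carry over. Pictures are saved under pics/ and viewed, about 12 in all and at most 16, crops included, and the job is handed in when it is done.

```bash
mkdir -p pics; cat > h.py <<'E'
import numpy as np, cv2
from station import get_obs, get_image, calibration
from scipy.spatial.transform import Rotation as Ro
def cal(n):
    c=calibration(n); f=192/np.tan(np.radians(c['vfov'])/2)
    return f,c['cx'],c['cy'],np.array(c['R']),np.array(c['t'])
def ray(c,u,v,z):
    f,cx,cy,R,t=c; d=R.T@np.array([(u-cx)/f,(v-cy)/f,1]); o=-R.T@t
    return o+d*(z-o[2])/d[2]
def proj(c,X):
    f,cx,cy,R,t=c; p=R@np.array(X)+t; return cx+f*p[0]/p[2],cy+f*p[1]/p[2]
def save(im,name): cv2.imwrite('pics/'+name,im[:,:,::-1])
def to_tool(X):  # world point -> shift in tool axes, cm
    o=get_obs(); return Ro.from_rotvec(o['tool_rot']).inv().apply(np.array(X)-o['tool_pos'])*100
E
python3 - <<'E'
from h import *
for n in ['scene','side','wrist']:
    c=cal(n); print(n,c[0],c[1:3],-c[3].T@c[4],c[3][2])
    im=get_image(n); np.save('pics/%s0.npy'%n,im); save(cv2.resize(im,(800,600),interpolation=cv2.INTER_CUBIC),n+'0.png')
print(get_obs())
E
```

```text
scene 412.0830331266506 (257.34199088065134, 185.0318962250868) [1.32908246 0.35341247 0.97048426] [-0.6633206  -0.26620482 -0.699386  ]
side 421.172568146382 (255.20433000779437, 202.2052449589771) [ 0.13048953 -0.71486105  0.86630975] [ 0.34950998  0.64657525 -0.67807316]
wrist 290.3330473143864 (248.54275279805253, 194.61596212351935) [0.62454909 0.07826431 0.37245117] [-0.00208933 -0.30331093 -0.95288935]
{'t': 0.15, 'q': array([-1.18970858e-01,  5.32425525e-02,  1.61397092e+00, -1.98265317e-05,
        1.47600674e+00, -1.18960971e-01]), 'dq': array([ 0.00117974, -0.00161435, -0.00545311, -0.00056603,  0.00107256,
        0.00229042]), 'effort': array([ 5.10442842e-04, -3.94241810e+01, -3.70721948e+01, -1.15854355e-04,
        4.61802789e-03,  5.00508997e-05]), 'tool_pos': array([6.24527351e-01, 6.97312949e-05, 2.38326860e-01]), 'tool_rot': array([-2.22055407e+00, -2.22053632e+00,  1.60415391e-03]), 'contact_force': array([ 0.45239604,  0.73916655, -0.54553883]), 'wrist_torque': array([ 0.11537054,  0.02670603, -0.0279172 ]), 'opening': 0.08548582417462972}
```

View pics/scene0.png

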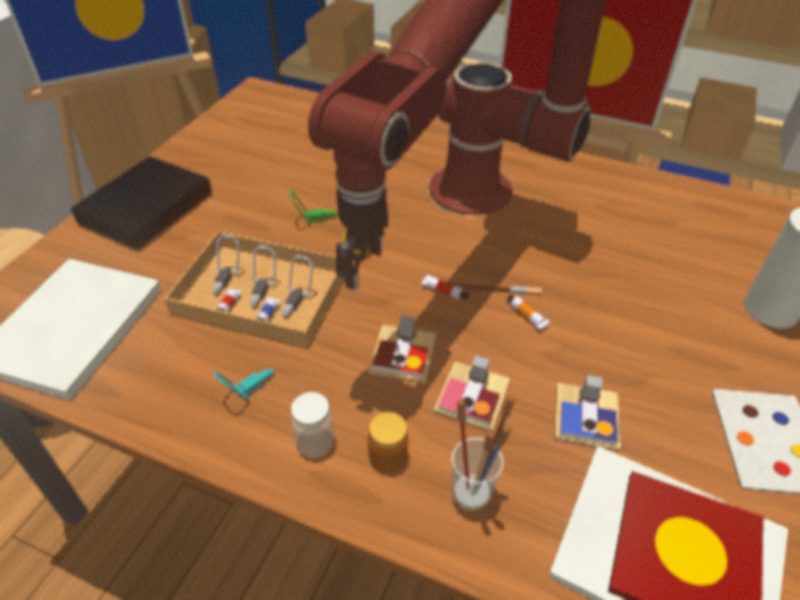

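View pics/side0.png

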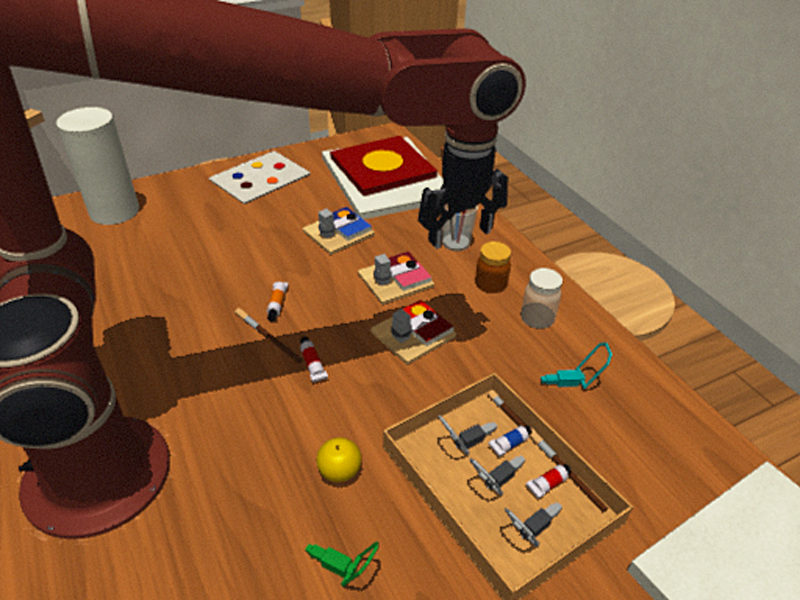

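View pics/wrist0.png

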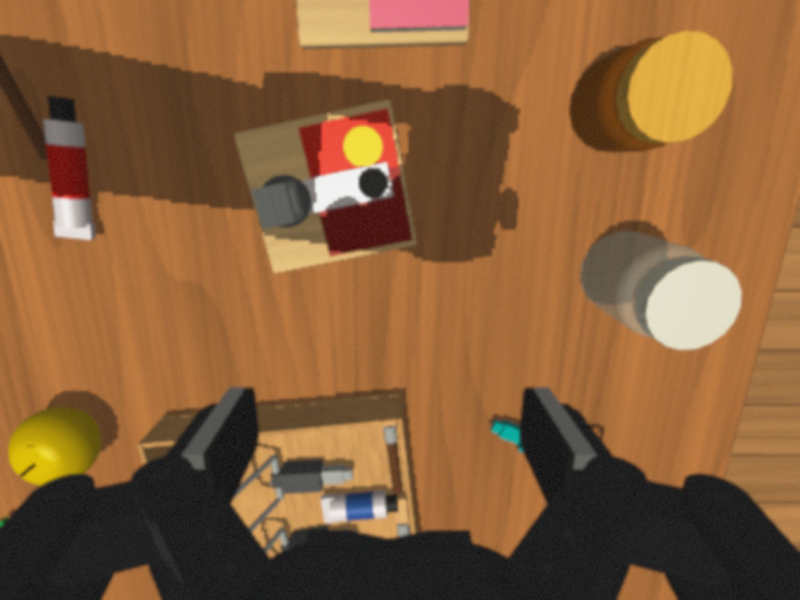

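Scene: three carriers, with post tops at about (406,325), (480,366) and (594,383) in the scene picture. The box holds three grey pins, with blocks at (225,278), (262,290) and (294,302); the green and turquoise look-alikes lie outside it. Side shows the same pins at (538,527), (500,473) and (480,437), and wrist shows the first carrier and the first pin. I'll get coarse positions next.

```bash
python3 - <<'E'
from h import *
s=800/512
sc,sd,w=cal('scene'),cal('side'),cal('wrist')
def r(c,pts,z): return [np.round(ray(c,u/s,v/s,z)[:2],3).tolist() for u,v in pts]
print('posts scene',r(sc,[(406,325),(480,366),(594,383)],.068))
print('posts side',r(sd,[(402,312),(382,259),(326,215)],.068))
print('pins scene',r(sc,[(294,302),(262,290),(225,278)],.015))
print('pins side',r(sd,[(480,437),(500,473),(538,527)],.015))
print('box top corners side',r(sd,[(385,435),(494,377),(630,510),(512,593)],.045))
print('board1 wrist',r(w,[(235,133),(390,102),(413,243),(274,272)],.012))
print('post1 wrist',r(w,[(280,205)],.068),'pin1 wrist',r(w,[(298,476),(350,474)],.02))
E
```

```text
posts scene [[0.56, 0.054], [0.598, 0.214], [0.554, 0.41]]
posts side [[0.552, 0.053], [0.589, 0.208], [0.549, 0.398]]
pins scene [[0.548, -0.2], [0.544, -0.28], [0.545, -0.371]]
pins side [[0.554, -0.213], [0.545, -0.284], [0.543, -0.384]]
box top corners side [[0.411, -0.162], [0.628, -0.137], [0.66, -0.432], [0.444, -0.455]]
board1 wrist [[0.51, 0.097], [0.625, 0.118], [0.644, 0.015], [0.531, -0.009]]
post1 wrist [[0.553, 0.05]] pin1 wrist [[0.54, -0.201], [0.588, -0.199]]
```

```bash
python3 -m jog '[[-29,-12.5,-6,0,0,0.8,0],[-29,-12.5,-6,0,0,0.8,0],[-29,-12.5,-6,0,0,0.8,0],[-29,-12.5,-6,0,0,0.8,0],[-29,-12.5,-6,0,0,0.8,0],[-29,-12.5,-6,0,0,0.8,0],[-29,-12.5,-6,0,0,0.8,0],[-29,-12.5,-6,0,0,0.8,0]]' 60
python3 -m jog '[[0,0,0,0,0,0.77,0],[0,0,0,0,0,0.77,0],[0,0,0,0,0,0.77,0],[0,0,0,0,0,0.77,0],[0,0,0,0,0,0.77,0],[0,0,0,0,0,0.77,0],[0,0,0,0,0,0.77,0],[0,0,0,0,0,0.77,0]]'
python3 -m jog '[[0,0,0,0,0,0,0],[0,0,0,0,0,0,0]]'
python3 - <<'E'
from h import *
c=cal('wrist'); im=get_image('wrist'); save(cv2.resize(im,(800,600),interpolation=cv2.INTER_CUBIC),'w1.png')
np.savez('pics/w1.npz',im=im,f=c[0],cx=c[1],cy=c[2],R=c[3],t=c[4])
print(get_obs()['tool_pos'],Ro.from_rotvec(get_obs()['tool_rot']).as_matrix().round(3).tolist(),get_obs()['q'].round(2))
E
```

```text
t: 0.82
tool_pos: [0.498, -0.2926, 0.299]
tool_rot: [2.913, 1.176, -0.003]
contact_force: [1.2, -0.6, 0.4]
opening: 0.0853
t: 1.48
tool_pos: [0.4979, -0.2926, 0.2986]
tool_rot: [3.141, -0.002, -0.003]
contact_force: [-0.2, 0.0, 0.4]
opening: 0.0853
t: 1.65
tool_pos: [0.4978, -0.2925, 0.2984]
tool_rot: [3.141, 0.001, -0.004]
contact_force: [-0.5, -0.3, -0.2]
opening: 0.0854
[ 0.49785079 -0.29249986  0.29852727] [[1.0, 0.0, -0.002], [0.0, -1.0, -0.0], [-0.002, 0.0, -1.0]] [-0.66 -0.09  1.65 -0.    1.58  0.91]
```

View pics/w1.png

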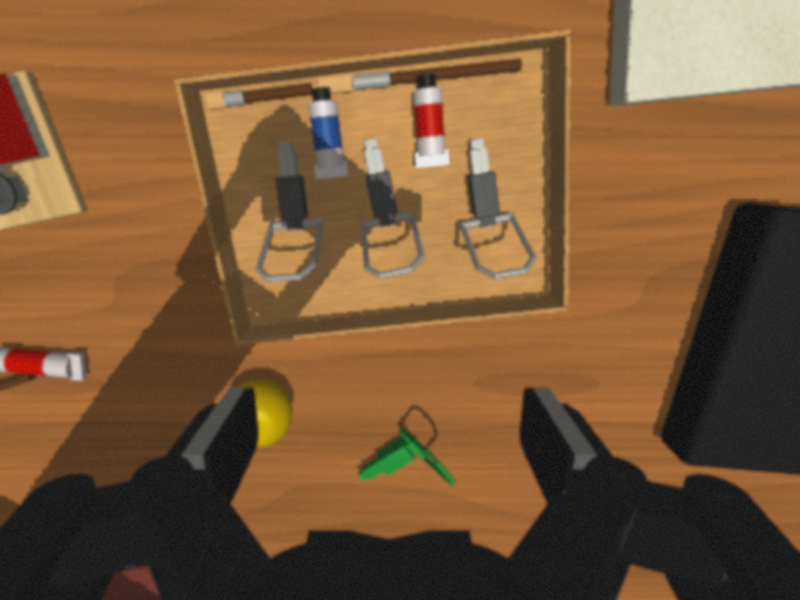

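```bash
cat >> h.py <<'E'
def pins(im,c):
    hsv=cv2.cvtColor(im,cv2.COLOR_RGB2HSV); m=((hsv[...,1]<75)&(hsv[...,2]>25)).astype(np.uint8)*255
    m=cv2.morphologyEx(m,cv2.MORPH_OPEN,np.ones((7,7)))
    out=[]
    for k in cv2.findContours(m,cv2.RETR_EXTERNAL,cv2.CHAIN_APPROX_NONE)[0]:
        if cv2.contourArea(k)<150: continue
        out.append((k,cv2.minAreaRect(k)))
    return m,out
E
python3 - <<'E'
from h import *
d=np.load('pics/w1.npz'); im=d['im']; c=(float(d['f']),float(d['cx']),float(d['cy']),d['R'],d['t'])
m,o=pins(im,c)
for k,r in o:
    print(np.round(r[0],1),np.round(r[1],1),round(r[2],1),cv2.contourArea(k))
    P=np.array([ray(c,u,v,.023)[:2] for u,v in k[:,0]])*1000
    (q,s,a)=cv2.minAreaRect(P.astype(np.float32)); print('   world',np.round(q,1),np.round(s,1),round(a,1))
v=im.copy()[0:250,100:380]; mm=m[0:250,100:380]
v=np.hstack([v,np.dstack([mm]*3)]); save(cv2.resize(v,(800,360)),'m1.png')
for n in ['A','B','C']: pass
hsv=cv2.cvtColor(im,cv2.COLOR_RGB2HSV)
for u,v_ in [(290,200),(287,158),(380,200),(375,160),(270,150),(480,250),(320,300)]:
    print((u,v_),hsv[int(v_/1.5625),int(u/1.5625)])
E
```

```text
[108.5 375. ] [16. 15.] 90.0 191.0
   world [ 92.9 -33.1] [27.5 40.3] 82.1
[425.1 351.1] [84.4 46.5] 3.5 2370.0
   world [ 147.2 -617.8] [159.4 104.2] 85.5
[ 68.1 350.4] [40.1 82.6] 77.6 2263.5
   world [148.5  35. ] [ 85.1 171.9] 15.3
[364.9 272.9] [62.4 26.7] 65.4 918.5
   world [ 308.8 -482.3] [119.5  43.2] 26.9
[132.  273.6] [27.6 64.9] 22.4 962.5
   world [ 307.1 -101.6] [ 44.6 124.6] 65.1
[ 41.  234.5] [17. 26.] 90.0 380.0
   world [378.8  29.7] [29.  42.7] 0.0
[475.5 217. ] [168.  71.] 90.0 7414.0
   world [ 382.4 -639. ] [292.8 114.1] 15.5
[  7.5 123.5] [23. 15.] 90.0 271.0
   world [544.9  39.3] [20.  34.2] 75.4
[211.5 104. ] [18. 19.] 90.0 318.5
   world [ 572.1 -241.8] [23.1 26.2] 0.0
[186.5 118. ] [54. 17.] 90.0 693.5
   world [ 552.9 -206.4] [71.5 23.4] 0.0
[308.1 116.5] [54.4 16.8] 81.9 708.0
   world [ 555.1 -373.4] [73.3 22.7] 12.1
[242.3 116.2] [54.7 15.1] 78.7 632.5
   world [ 555.3 -283.8] [72.2 20.8] 10.9
[275.5  97. ] [18. 21.] 90.0 331.0
   world [ 581.1 -328.2] [22.8 28.5] 0.0
[206.5  66. ] [16. 17.] 90.0 211.5
   world [ 619.1 -237.1] [19.1 22.5] 0.0
[273.5  57. ] [16. 17.] 90.0 209.5
   world [ 629.8 -324.2] [18.8 22.1] 0.0
[237.5  51.5] [ 9. 23.] 90.0 183.0
   world [ 636.3 -277.7] [10.4 29.5] 0.0
[451.  33.] [ 66. 120.] 90.0 7154.0
   world [ 663.3 -548.2] [ 75.8 153.8] 5.7
(290, 200) [20 16 49]
(287, 158) [36 14 91]
(380, 200) [38 20 50]
(375, 160) [ 33  13 200]
(270, 150) [ 16 132 110]
(480, 250) [ 16 143 194]
(320, 300) [ 16 143 201]
```

View pics/m1.png

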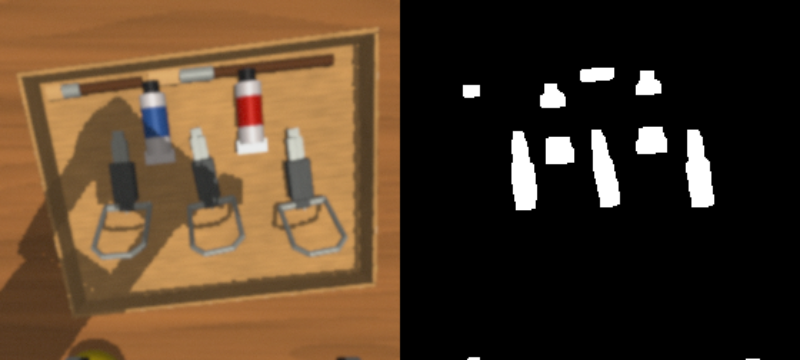

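```bash
cat >> h.py <<'E'
def pinpose(im,c,zb,box):
    hsv=cv2.cvtColor(im,cv2.COLOR_RGB2HSV); m=pins(im,c)[0]; x0,x1,y0,y1=box
    out=[]
    for k in cv2.findContours(m,cv2.RETR_EXTERNAL,cv2.CHAIN_APPROX_NONE)[0]:
        q=cv2.minAreaRect(k)
        if not 450<cv2.contourArea(k)<1200: continue
        if not(x0<q[0][0]<x1 and y0<q[0][1]<y1): continue
        mm=np.zeros_like(m); cv2.drawContours(mm,[k],-1,255,-1)
        bl=(mm>0)&(hsv[...,2]<70); sh=(mm>0)&(hsv[...,2]>=70)&(hsv[...,1]<75)
        w=lambda a:np.array([ray(c,u,v,zb)[:2] for v,u in np.argwhere(a)])*1000
        B=w(bl); A=w(mm>0); e=np.linalg.svd(A-A.mean(0))[2][0]; e*=np.sign(e[0])
        s=(A-B.mean(0))@e
        out.append((B.mean(0).round(1),'yaw',round(float(np.degrees(np.arctan2(e[1],e[0]))),1),'ext',s.min().round(1),s.max().round(1)))
    return out
E
python3 - <<'E'
from h import *
d=np.load('pics/w1.npz'); im=d['im']; c=(float(d['f']),float(d['cx']),float(d['cy']),d['R'],d['t'])
for o in pinpose(im,c,.015,(150,360,60,180)): print(o)
E
```

```text
(array([ 539.7, -204.9]), 'yaw', 2.8, 'ext', np.float64(-23.9), np.float64(49.4))
(array([ 545.7, -366.4]), 'yaw', 12.1, 'ext', np.float64(-30.4), np.float64(44.4))
(array([ 539.4, -285.5]), 'yaw', 11.5, 'ext', np.float64(-21.2), np.float64(52.4))
```

```bash
python3 -m jog '[[4.4,-8.75,5,0,0,-0.05,110],[4.4,-8.75,10,0,0,-0.05,110],[4.4,-8.75,13,0,0,-0.05,110],[4.4,-8.75,17,0,0,-0.05,110],[4.4,-8.75,20,0,0,-0.05,110],[4.4,-8.75,22,0,0,-0.05,110],[4.4,-8.75,24,0,0,-0.05,110],[4.4,-8.75,24,0,0,-0.05,110]]'
python3 -m jog '[[0,0,0,0,0,0,110],[0,0,0,0,0,0,110]]'
python3 - <<'E'
from h import *
c=cal('wrist'); im=get_image('wrist'); save(cv2.resize(im,(640,480),interpolation=cv2.INTER_CUBIC),'w2.png')
print(to_tool([.542,-.205,.013]),get_obs()['opening'])
E
```

```text
t: 2.37
tool_pos: [0.5363, -0.202, 0.0507]
tool_rot: [-3.134, -0.081, 0.023]
contact_force: [-1.4, 1.1, -0.8]
opening: 0.0484
t: 2.53
tool_pos: [0.5364, -0.2021, 0.0513]
tool_rot: [-3.134, -0.082, 0.023]
contact_force: [-0.8, -0.3, -0.1]
opening: 0.0487
[0.50757472 0.2804222  3.94784184] 0.04872756083830027
```

View pics/w2.png

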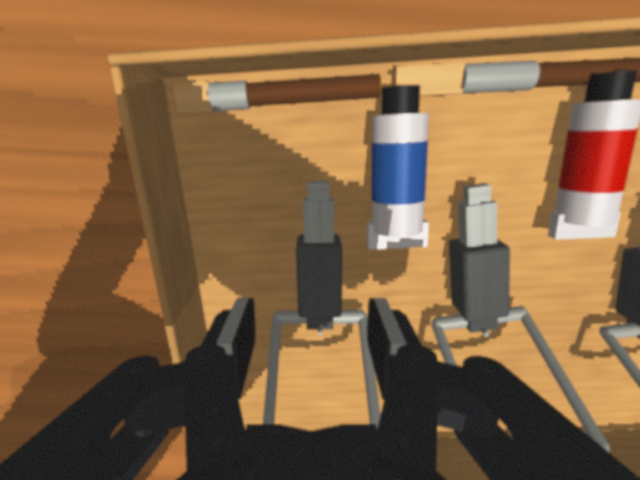

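```bash
cat >> h.py <<'E'
def need(X,yawdeg):
    """rows values to reach TCP X (m, world) tool down, tool x at yaw"""
    o=get_obs(); R0=Ro.from_rotvec(o['tool_rot']); T=Ro.from_euler('z',yawdeg,degrees=True)*Ro.from_euler('x',180,degrees=True)
    print('shift cm',(R0.inv().apply(np.array(X)-o['tool_pos'])*100).round(2),'turn',(R0.inv()*T).as_rotvec().round(3),'t',round(o['t'],1),'F',np.round(o['contact_force'],1),'open',round(o['opening'],4),'pos',np.round(o['tool_pos'],4))
E
python3 -c "
from h import *
need([.542,-.205,.013],3)"
```

```text
shift cm [0.51 0.28 3.95] turn [-0.006  0.012 -0.   ] t 2.6 F [ 0.4 -0.7  0.5] open 0.0487 pos [ 0.5373 -0.2027  0.0526]
```

```bash
python3 -m jog '[[0.5,0.25,1.5,-0.006,0.012,0,110],[0.5,0.25,2.8,-0.006,0.012,0,110],[0.5,0.25,3.5,-0.006,0.012,0,110],[0.5,0.25,3.9,-0.006,0.012,0,110],[0.5,0.25,3.9,-0.006,0.012,0,110]]' 70
python3 -c "
from h import *
need([.542,-.205,.013],3)"
python3 -m jog '[[0,0,0,0,0,0,255],[0,0,0,0,0,0,255],[0,0,0,0,0,0,255],[0,0,0,0,0,0,255],[0,0,0,0,0,0,255],[0,0,0,0,0,0,255]]' 70
python3 -m jog '[[0,0,-1,0,0,0,255],[0,0,-3,0,0,0,255],[0,0,-6,0,0,0,255],[0,0,-9,0,0,0,255],[0,0,-12,0,0,0,255],[0,0,-14,0,0,0,255],[0,0,-14,0,0,0,255]]' 70
python3 - <<'E'
from h import *
im=get_image('wrist'); save(cv2.resize(im,(640,480),interpolation=cv2.INTER_CUBIC),'w3.png')
need([.45,.05,.2],0)
E
```

```text
t: 3.0
tool_pos: [0.5412, -0.2044, 0.0127]
tool_rot: [-3.14, -0.082, 0.003]
contact_force: [0.2, 1.2, -0.2]
opening: 0.0488
shift cm [ 0.08  0.06 -0.03] turn [-0.001  0.002 -0.   ] t 3.0 F [ 0.2  1.2 -0.2] open 0.0488 pos [ 0.5412 -0.2044  0.0127]
t: 3.5
tool_pos: [0.5417, -0.2047, 0.0135]
tool_rot: [3.14, 0.082, -0.001]
contact_force: [-0.3, 0.1, 2.8]
opening: 0.0208
t: 4.08
tool_pos: [0.5446, -0.2061, 0.1599]
tool_rot: [3.136, 0.082, 0.013]
contact_force: [0.8, -0.1, -0.7]
opening: 0.0209
shift cm [ -7.97 -25.98  -4.43] turn [ 0.003 -0.005  0.052] t 4.1 F [-0.1 -0.4 -1.5] open 0.0205 pos [ 0.5433 -0.2054  0.1568]
```

View pics/w3.png

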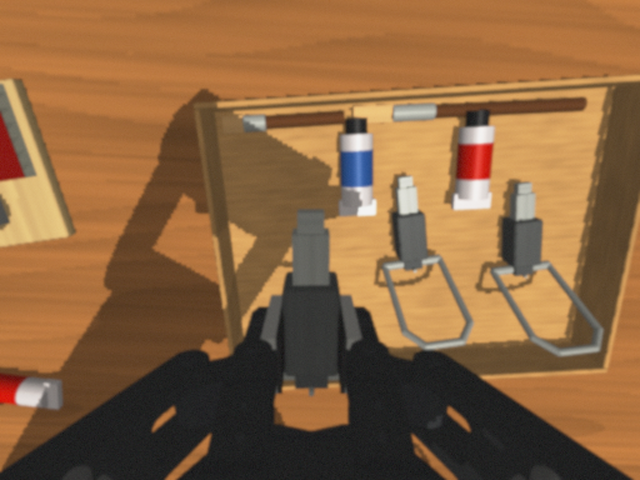

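```bash
python3 -m jog '[[0,-4,-3,0,0,0.05,255],[-2,-8,-6,0,0,0.05,255],[-4,-12,-9.3,0,0,0.05,255],[-5.5,-16,-9.3,0,0,0.05,255],[-5.5,-20,-9.3,0,0,0.05,255],[-5.5,-24,-9.3,0,0,0.05,255],[-5.5,-28,-9.3,0,0,0.05,255],[-5.5,-32,-9.3,0,0,0.05,255]]'
python3 -m jog '[[0,-1.5,0,0,0,0,255],[0,-1.5,0,0,0,0,255],[0,-1.5,0,0,0,0,255]]'
python3 -m jog '[[0,0,0,0,0,0,255],[0,0,0,0,0,0,255]]'
python3 - <<'E'
from h import *
c=cal('wrist'); im=get_image('wrist')
np.savez('pics/w4.npz',im=im,f=c[0],cx=c[1],cy=c[2],R=c[3],t=c[4])
save(cv2.resize(im,(800,600),interpolation=cv2.INTER_CUBIC),'w4.png')
need([.45,.05,.2],0)
E
```

```text
t: 4.8
tool_pos: [0.4711, 0.0901, 0.2466]
tool_rot: [3.139, 0.002, 0.003]
contact_force: [1.8, 0.3, -2.5]
opening: 0.0207
t: 5.05
tool_pos: [0.4699, 0.1056, 0.2442]
tool_rot: [3.138, 0.006, -0.003]
contact_force: [0.3, -1.4, -1.6]
opening: 0.0204
t: 5.22
tool_pos: [0.4694, 0.1046, 0.2427]
tool_rot: [3.137, 0.004, -0.007]
contact_force: [0.5, -0.7, -2.4]
opening: 0.0208
shift cm [-1.96  5.43  4.35] turn [0.004 0.004 0.002] t 5.3 F [ 0.1  0.2 -0.1] open 0.0204 pos [0.4696 0.1045 0.2432]
```

View pics/w4.png

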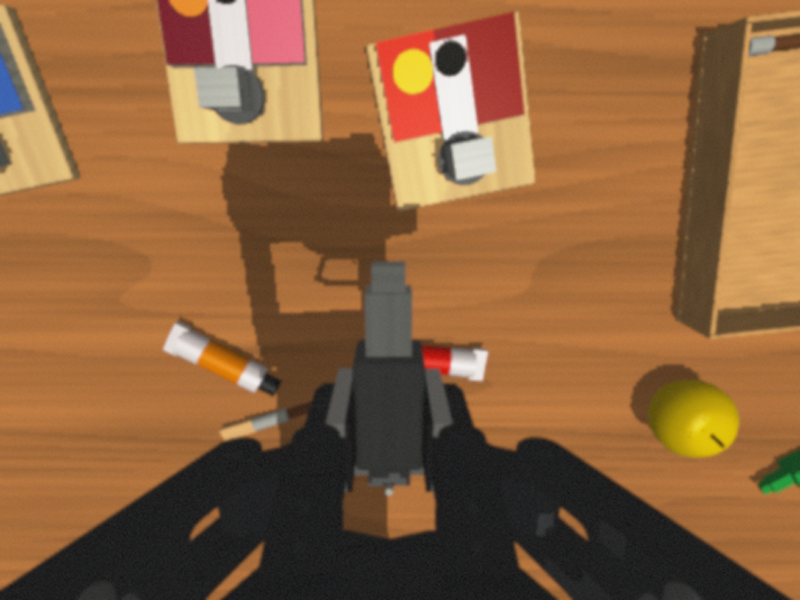

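```bash
cat >> h.py <<'E'
def loadc(fn):
    d=np.load(fn); return d['im'],(float(d['f']),float(d['cx']),float(d['cy']),d['R'],d['t'])
def posts(im,c,box,lo=120,hi=215):
    """post tops: bright low-saturation grey patches"""
    hsv=cv2.cvtColor(im,cv2.COLOR_RGB2HSV); x0,x1,y0,y1=box
    m=((hsv[...,1]<60)&(hsv[...,2]>lo)&(hsv[...,2]<hi)).astype(np.uint8)*255
    m=cv2.morphologyEx(m,cv2.MORPH_OPEN,np.ones((5,5)))
    for k in cv2.findContours(m,cv2.RETR_EXTERNAL,cv2.CHAIN_APPROX_NONE)[0]:
        q=cv2.minAreaRect(k)
        if cv2.contourArea(k)<150 or not(x0<q[0][0]<x1 and y0<q[0][1]<y1): continue
        P=np.array([ray(c,u,v,.068)[:2] for u,v in k[:,0]],np.float32)*1000
        r=cv2.minAreaRect(P); print('post px800',np.round(np.array(q[0])*1.5625),'world',np.round(r[0],1),np.round(r[1],1),round(r[2],1))
def edge(c,p,q,z=.012):
    a,b=ray(c,p[0]/1.5625,p[1]/1.5625,z),ray(c,q[0]/1.5625,q[1]/1.5625,z); d=b-a
    return np.round(a[:2]*1000,1),np.round(b[:2]*1000,1),'ang',round(float(np.degrees(np.arctan2(d[1],d[0]))),1),'len',round(float(np.linalg.norm(d)*1000),1)
E
python3 - <<'E'
from h import *
im,c=loadc('pics/w4.npz')
posts(im,c,(80,360,0,150)); 
hsv=cv2.cvtColor(im,cv2.COLOR_RGB2HSV)
for u,v in [(472,158),(455,100),(220,85),(463,190),(500,185)]: print((u,v),hsv[int(v/1.5625),int(u/1.5625)])
print(edge(c,(398,206),(535,181))); print(edge(c,(398,206),(370,45))); print(edge(c,(535,181),(517,12)))
print(edge(c,(178,140),(321,140)));print(edge(c,(321,140),(316,20)))
print(edge(c,(0,191),(77,177)))
# tip of held pin: shank top front edge, 6.5mm above TCP
o=get_obs(); z=o['tool_pos'][2]+.0065
for p in [(372,263),(404,263),(366,288),(411,288)]: print(ray(c,p[0]/1.5625,p[1]/1.5625,z).round(4))
print(o['tool_pos'])
E
```

```text
post px800 [217.  85.] world [589.5 210.4] [23.7 26.3] 0.2
(472, 158) [ 30  11 218]
(455, 100) [ 15   2 242]
(220, 85) [ 33  15 181]
(463, 190) [ 20 113 227]
(500, 185) [ 19 115 218]
(array([510.9,  96.6]), array([530.2,  -9.8]), 'ang', -79.7, 'len', 108.1)
(array([510.9,  96.6]), array([623.7, 117.6]), 'ang', 10.5, 'len', 114.7)
(array([530.2,  -9.8]), array([644.5,  14.5]), 'ang', 12.0, 'len', 116.8)
(array([559.6, 263.1]), array([559.8, 155.2]), 'ang', -89.9, 'len', 107.9)
(array([559.8, 155.2]), array([639.1, 155.3]), 'ang', 0.0, 'len', 79.3)
(array([521.9, 406.8]), array([532.5, 344.8]), 'ang', -80.3, 'len', 62.9)
[0.5187 0.1099 0.2497]
[0.5188 0.1008 0.2497]
[0.5113 0.1118 0.2497]
[0.5113 0.0987 0.2497]
[0.46963728 0.10449353 0.2431579 ]
```

```bash
python3 - <<'E'
from h import *
im,c=loadc('pics/w4.npz')
posts(im,c,(260,360,50,150),120,232)
for p in [(451,140),(490,135),(496,170),(456,180)]: print((ray(c,p[0]/1.5625,p[1]/1.5625,.068)*1000).round(1))
E
```

```text
post px800 [473. 158.] world [546.9  49.8] [24.2 26.8] 11.6
[558.2  64.4  68. ]
[561.2  39.6  68. ]
[539.8  34.2  68. ]
[533.4  60.   68. ]
```

```bash
python3 -m jog '[[0.4,2,3,0,0,-0.1,255],[0.4,4,7,0,0,-0.19,255],[0.4,7,10,0,0,-0.19,255],[0.4,7,13,0,0,-0.19,255],[0.4,7,16,0,0,-0.19,255],[0.4,7,18,0,0,-0.19,255],[0.4,7,19.2,0,0,-0.19,255],[0.4,7,19.2,0,0,-0.19,255]]'
python3 -m jog '[[0,0,0,0,0,0,255],[0,0,0,0,0,0,255]]'
python3 -c "
from h import *
need([.4743,.0344,.0505],11)"
```

```text
t: 5.93
tool_pos: [0.4708, 0.033, 0.0484]
tool_rot: [3.125, 0.298, -0.016]
contact_force: [-0.6, 0.0, -0.9]
opening: 0.0203
t: 6.1
tool_pos: [0.4717, 0.0326, 0.0496]
tool_rot: [3.124, 0.297, -0.013]
contact_force: [0.4, 0.5, -1.7]
opening: 0.0203
shift cm [ 0.29 -0.13 -0.1 ] turn [ 0.002  0.009 -0.002] t 6.1 F [ 0.4  0.5 -1.7] open 0.0203 pos [0.4717 0.0326 0.0496]
```

```bash
python3 -m jog '[[0.3,-0.15,-0.1,0.002,0.009,-0.002,255],[0.3,-0.15,-0.1,0.002,0.009,-0.002,255],[0.3,-0.15,-0.1,0.002,0.009,-0.002,255],[0.3,-0.15,-0.1,0.002,0.009,-0.002,255]]'
python3 - <<'E'
from h import *
c=cal('wrist'); im=get_image('wrist'); sd=get_image('side'); C=cal('side')
np.savez('pics/w5.npz',im=im,f=c[0],cx=c[1],cy=c[2],R=c[3],t=c[4])
need([.4743,.0344,.0505],11)
u,v=map(int,proj(C,[.53,.045,.05])); cr=cv2.resize(sd[v-50:v+50,u-65:u+65],(494,380),interpolation=cv2.INTER_CUBIC)
save(np.hstack([cv2.resize(im,(506,380)),cr])[:, :1000],'w5.png')
print('side crop origin',u-65,v-50)
save(cv2.resize(np.hstack([cv2.resize(im,(506,380)),cr]),(800,304)),'w5s.png')
save(cv2.resize(im[60:320,100:420],(738,600),interpolation=cv2.INTER_CUBIC),'w5.png')
np.save('pics/side5.npy',sd)
E
```

```text
t: 6.43
tool_pos: [0.4751, 0.0347, 0.0515]
tool_rot: [3.126, 0.301, 0.003]
contact_force: [-0.4, 1.1, -1.3]
opening: 0.0208
shift cm [-0.03  0.03  0.04] turn [ 0.001 -0.001  0.   ] t 6.5 F [-0.6  0.5 -2.1] open 0.0203 pos [0.4745 0.0347 0.0509]
side crop origin 186 158
```

View pics/w5.png

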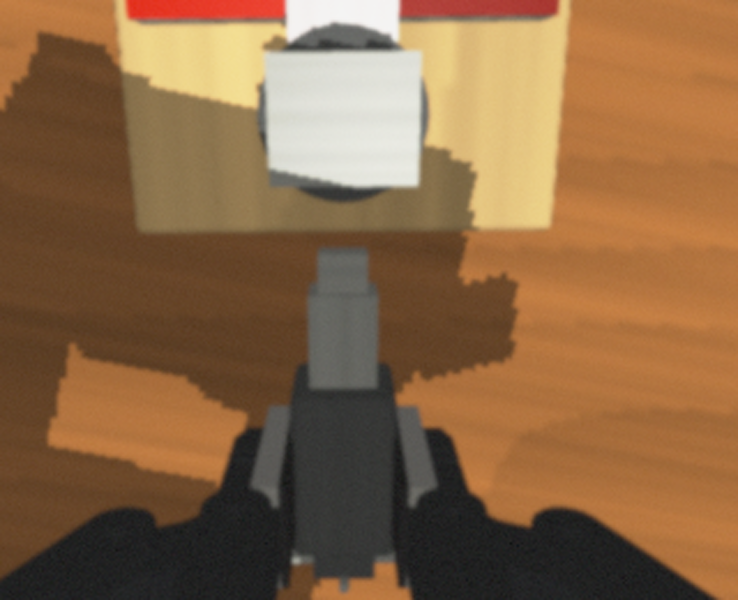

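```bash
python3 -m jog '[[0.3,0,0.04,0,0,0,255],[0.6,0,0.04,0,0,0,255],[0.9,0,0.04,0,0,0,255],[1.2,0,0.04,0,0,0,255],[1.5,0,0.04,0,0,0,255],[1.8,0,0.04,0,0,0,255],[2.1,0,0.04,0,0,0,255],[2.4,0,0.04,0,0,0,255]]'
python3 -c "
from h import *
need([.548-.0322*np.cos(.192),.0496-.0008-.0322*np.sin(.192),.0505],11)"
```

```text
t: 7.2
tool_pos: [0.4984, 0.0394, 0.0505]
tool_rot: [3.127, 0.301, 0.002]
contact_force: [0.8, 1.2, -1.0]
opening: 0.0206
shift cm [1.83 0.02 0.  ] turn [ 0.001 -0.001  0.   ] t 7.2 F [ 0.8  1.2 -1. ] open 0.0206 pos [0.4984 0.0394 0.0505]
```

```bash
python3 -m jog '[[0.3,0,0,0,0,0,255],[0.6,0,0,0,0,0,255],[0.9,0,0,0,0,0,255],[1.2,0,0,0,0,0,255],[1.4,0,0,0,0,0,255],[1.6,0,0,0,0,0,255],[1.8,0,0,0,0,0,255],[1.8,0,0,0,0,0,255]]'
python3 -m jog '[[0.1,0,0,0,0,0,255],[0.2,0,0,0,0,0,255],[0.3,0,0,0,0,0,255],[0.3,0,0,0,0,0,255]]'
python3 - <<'E'
from h import *
c=cal('wrist'); im=get_image('wrist')
np.savez('pics/w6.npz',im=im,f=c[0],cx=c[1],cy=c[2],R=c[3],t=c[4])
need([.548-.0322*np.cos(.192),.0496-.0008-.0322*np.sin(.192),.0505],11)
save(cv2.resize(im[60:320,100:420],(640,520),interpolation=cv2.INTER_CUBIC),'w6.png')
E
```

```text
t: 7.87
tool_pos: [0.5165, 0.0429, 0.0506]
tool_rot: [3.127, 0.301, 0.002]
contact_force: [-0.3, -0.0, -1.2]
opening: 0.0205
t: 8.2
tool_pos: [0.517, 0.0431, 0.0498]
tool_rot: [3.126, 0.302, -0.009]
contact_force: [-6.8, -1.6, 2.5]
opening: 0.0206
shift cm [-0.07  0.03 -0.07] turn [0.    0.005 0.001] t 8.2 F [-7.6 -1.9  2.8] open 0.0206 pos [0.517  0.0431 0.0498]
```

View pics/w6.png

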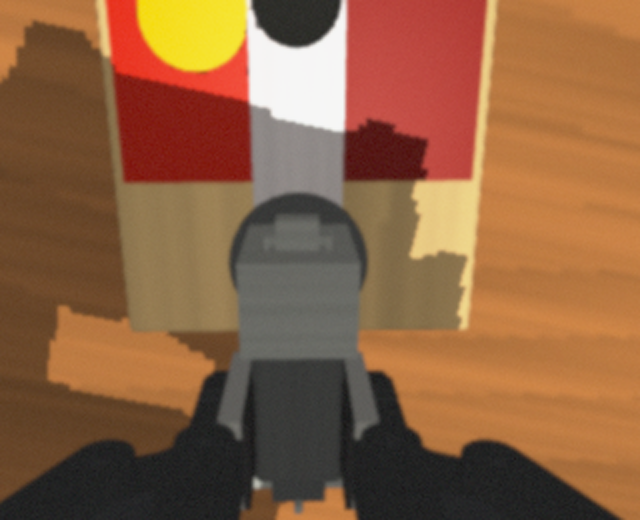

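```bash
python3 -m jog '[[0,0,0,0,0,0,110],[0,0,0,0,0,0,110],[0,0,0,0,0,0,110],[0,0,-1,0,0,0,110],[0,0,-4,0,0,0,110],[0,0,-8,0,0,0,110],[0,0,-11.5,0,0,0,110],[0,0,-11.5,0,0,0,110]]'
python3 -m jog '[[-3,0,0,0,0,0,200],[-7.5,0,0,0,0,0,255],[-7.5,0,0,0,0,0,255],[-7.5,0,0,0,0,0,255],[-7.5,0,0,0,0,0,255],[-7.5,0,0,0,0,0,255]]'
python3 - <<'E'
from h import *
c=cal('wrist'); im=get_image('wrist'); sd=get_image('side'); C=cal('side')
u,v=map(int,proj(C,[.51,.045,.08])); cr=cv2.resize(sd[v-50:v+50,u-65:u+65],(520,400),interpolation=cv2.INTER_CUBIC)
w=cv2.resize(im,(533,400)); save(cv2.resize(np.hstack([w[:,100:433],cr]),(800,375)),'w7.png')
h=np.array([.548,.0488]); e=np.array([np.cos(.192),np.sin(.192)])
need([*(h-.107*e),.113],11); print(.192)
E
```

```text
t: 8.92
tool_pos: [0.523, 0.043, 0.1752]
tool_rot: [3.124, 0.302, 0.018]
contact_force: [1.7, -0.2, 1.5]
opening: 0.0484
t: 9.42
tool_pos: [0.4508, 0.0287, 0.1754]
tool_rot: [3.123, 0.302, 0.021]
contact_force: [-0.2, 0.4, -0.6]
opening: 0.0002
shift cm [-0.83 -0.14  6.19] turn [ 0.004 -0.012  0.001] t 9.5 F [-0.4 -0.1 -0.2] open 0.0 pos [0.4506 0.0287 0.175 ]
0.192
```

View pics/w7.png

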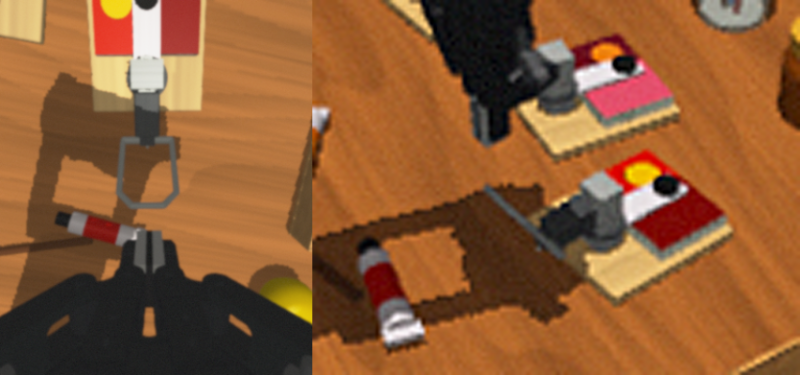

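```bash
python3 -m jog '[[-0.8,-0.15,2,0.004,-0.012,0,255],[-0.8,-0.15,4,0.004,-0.012,0,255],[-0.8,-0.15,5.5,0.004,-0.012,0,255],[-0.8,-0.15,6.2,0.004,-0.012,0,255],[-0.8,-0.15,6.2,0.004,-0.012,0,255],[-0.8,-0.15,6.2,0.004,-0.012,0,255]]'
python3 -m jog '[[0.4,0,0,0,0,0,255],[0.8,0,0,0,0,0,255],[1.3,0,-0.2,0,0,0,255],[1.9,0,-0.4,0,0,0,255],[2.4,0,-0.55,0,0,0,255],[2.9,0,-0.6,0,0,0,255],[3.4,0,-0.7,0,0,0,255],[4,0,-0.7,0,0,0,255]]'
python3 - <<'E'
from h import *
get_image('wrist'); h=np.array([.548,.0488]); e=np.array([np.cos(.192),np.sin(.192)])
need([*(h+(-.107+.0395)*e),.120],11)
E
```

```text
t: 10.02
tool_pos: [0.4426, 0.028, 0.1142]
tool_rot: [3.125, 0.303, -0.011]
contact_force: [-10.4, -2.4, 14.1]
opening: 0.0003
t: 10.68
tool_pos: [0.4874, 0.0358, 0.1271]
tool_rot: [3.124, 0.304, 0.006]
contact_force: [-0.7, 0.6, 18.4]
opening: 0.0003
shift cm [-0.67 -0.13  0.72] turn [ 0.003 -0.005  0.002] t 10.7 F [-0.8  0.7 16.6] open -0.0006 pos [0.4885 0.0359 0.1273]
```

```bash
python3 - <<'E'
from h import *
im=get_image('wrist'); sd=get_image('side'); C=cal('side'); sc=get_image('scene'); S=cal('scene')
u,v=map(int,proj(C,[.51,.045,.1])); cr=cv2.resize(sd[v-50:v+50,u-50:u+50],(400,400),interpolation=cv2.INTER_CUBIC)
u,v=map(int,proj(S,[.51,.045,.1])); c2=cv2.resize(sc[v-40:v+40,u-40:u+40],(400,400),interpolation=cv2.INTER_CUBIC)
w=cv2.resize(im,(533,400)); save(cv2.resize(np.hstack([w[:,60:473],cr,c2]),(800,264)),'w8.png')
need([0,0,0],11)
E
```

```text
shift cm [-48.61  -5.91  12.47] turn [ 0.003 -0.005  0.002] t 10.9 F [-0.8  1.7 17.3] open -0.0001 pos [0.4878 0.0359 0.1271]
```

View pics/w8.png

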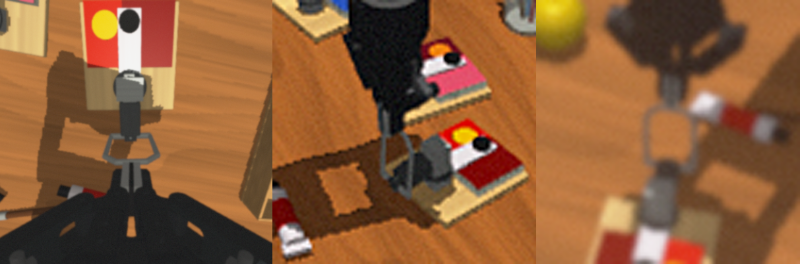

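```bash
python3 -m jog '[[-0.3,0,-1.5,0,0,0,255],[-1,0,-4,0,0,0,255],[-3,0,-5,0,0,0,255],[-5,0,-5,0,0,0,255],[-5,0,-5,0,0,0,255],[-5,0,-5,0,0,0,255]]'
python3 - <<'E'
from h import *
im=get_image('wrist'); im,c=get_image('wrist'),cal('wrist')
np.savez('pics/w9.npz',im=im,f=c[0],cx=c[1],cy=c[2],R=c[3],t=c[4])
need([0,0,0],11)
posts(im,c,(180,320,0,200),120,240)
# expected bow/hinge pixels
h=np.array([.548,.0488]); e=np.array([np.cos(.192),np.sin(.192)])
for nm,x,z in [('bow0',-.086,.122),('hinge',-.054,.052),('bowup',-.054,.129),('postfront',-.011,.068),('tip',0,0)]:
    print(nm,np.round(np.array(proj(c,[*(h+x*e),z]))*1.5625))
o=get_obs(); R=Ro.from_rotvec(o['tool_rot']).as_matrix()
print('fingertip',np.round(np.array(proj(c,o['tool_pos']+R@[0.011,0,.008]))*1.5625),np.round(np.array(proj(c,o['tool_pos']+R@[0.0,0,.0]))*1.5625))
save(cv2.resize(im,(800,600),interpolation=cv2.INTER_CUBIC),'w9.png')
E
```

```text
t: 11.38
tool_pos: [0.4389, 0.0263, 0.1772]
tool_rot: [3.124, 0.303, 0.009]
contact_force: [-0.0, -0.4, -0.1]
opening: 0.0002
shift cm [-43.68  -5.92  17.46] turn [ 0.003 -0.005  0.002] t 11.5 F [-0.  -0.7  0.5] open 0.0001 pos [0.4391 0.0264 0.1768]
post px800 [385.  93.] world [545.7  49.2] [27.4 27.1] 11.1
bow0 [387. 287.]
hinge [387. 199.]
bowup [387. 214.]
postfront [387. 113.]
tip [387. 105.]
fingertip [390. 363.] [390. 403.]
```

View pics/w9.png

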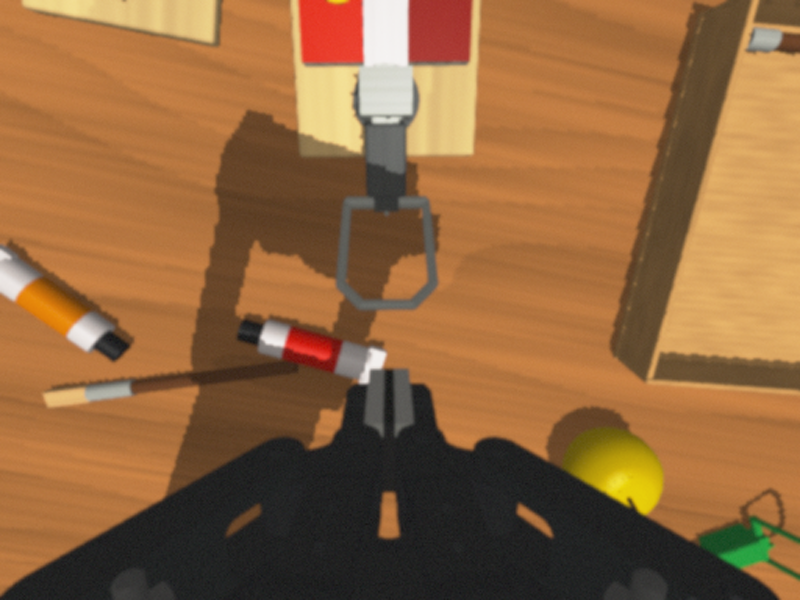

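```bash
python3 -m jog '[[-1.6,0,2,0.003,-0.005,0,255],[-1.6,0,4,0.003,-0.005,0,255],[-1.6,0,6,0.003,-0.005,0,255],[-1.6,0,7.1,0.003,-0.005,0,255],[-1.6,0,7.1,0.003,-0.005,0,255],[-1.6,0,7.1,0.003,-0.005,0,255]]'
python3 -m jog '[[0.7,0,0,0,0,0,255],[1.5,0,0,0,0,0,255],[2.1,0,0,0,0,0,255],[2.6,0,-0.2,0,0,0,255],[3.2,0,-0.4,0,0,0,255],[3.7,0,-0.6,0,0,0,255],[4.2,0,-0.75,0,0,0,255],[4.8,0,-0.85,0,0,0,255]]'
python3 -c "
from h import *
e=np.array([.9816,.1908]);h=np.array([.5463,.0487])
need([*(h-.125*e+.048*e),.1145],11)"
```

```text
t: 11.98
tool_pos: [0.4238, 0.0233, 0.1053]
tool_rot: [-3.126, -0.304, 0.004]
contact_force: [0.4, -0.1, 0.2]
opening: 0.0004
t: 12.65
tool_pos: [0.4716, 0.0327, 0.114]
tool_rot: [-3.126, -0.304, 0.003]
contact_force: [-0.9, 0.4, 0.3]
opening: -0.0002
shift cm [-0.06 -0.15 -0.05] turn [-0.001  0.002  0.002] t 12.7 F [-0.9  0.4  0.3] open -0.0002 pos [0.4716 0.0327 0.114 ]
```

Low forces now. I'll carry on over the arc.

```bash
python3 -m jog '[[0.5,0,-0.05,0,0,0,255],[1,0,-0.05,0,0,0,255],[1.8,0,0,0,0,0,255],[2.5,0,0.1,0,0,0,255],[3.2,0,0.3,0,0,0,255],[3.9,0,0.55,0,0,0,255],[4.5,0,0.85,0,0,0,255],[5.1,0,1.15,0,0,0,255]]'
python3 -m jog '[[0.4,0,0.3,0,0,0,255],[0.8,0,0.6,0,0,0,255],[1.2,0,1,0,0,0,255],[1.5,0,1.3,0,0,0,255],[1.5,0,1.3,0,0,0,255]]'
python3 -m jog '[[0,0,-2,0,0,0,255],[-2,0,-6,0,0,0,255],[-5,0,-10,0,0,0,255],[-8,0,-12,0,0,0,255],[-8,0,-12,0,0,0,255],[-8,0,-12,0,0,0,255],[-8,0,-12,0,0,0,255]]'
python3 - <<'E'
from h import *
im,c=get_image('wrist'),cal('wrist')
np.savez('pics/w10.npz',im=im,f=c[0],cx=c[1],cy=c[2],R=c[3],t=c[4])
need([0,0,0],11)
posts(im,c,(0,500,0,250),120,240)
u,v=map(int,proj(c,[.5463,.0487,.05])); print(u,v)
cr=cv2.resize(im[max(v-60,0):v+60,max(u-60,0):u+60],(480,480),interpolation=cv2.INTER_CUBIC)
save(np.hstack([cr,cv2.resize(im,(320,240)) if 0 else np.zeros((480,10,3),np.uint8)]),'w10.png')
E
```

```text
t: 13.32
tool_pos: [0.5222, 0.0427, 0.1019]
tool_rot: [-3.126, -0.304, 0.003]
contact_force: [0.0, 0.3, -0.7]
opening: -0.0001
t: 13.73
tool_pos: [0.5368, 0.0456, 0.088]
tool_rot: [-3.126, -0.304, 0.005]
contact_force: [0.7, 0.8, 0.1]
opening: 0.0
t: 14.32
tool_pos: [0.4587, 0.0301, 0.2079]
tool_rot: [-3.126, -0.304, 0.004]
contact_force: [0.7, -0.9, -0.4]
opening: -0.0004
shift cm [-45.47  -5.84  20.91] turn [-0.002  0.005  0.002] t 14.4 F [-0.2  0.6 -0.9] open -0.0 pos [0.4584 0.0302 0.2068]
post px800 [359. 368.] world [400.9  39.4] [21.3 20.8] 6.0
post px800 [285. 347.] world [406.7  89.5] [16.  13.3] 7.5
post px800 [119. 339.] world [391.1 196. ] [14.9 21.6] 59.3
post px800 [ 47. 287.] world [417.7 240.6] [24.4 24.9] 60.3
post px800 [389. 125.] world [551.6  48.9] [34.3 31.2] 11.1
post px800 [723.  82.] world [ 608.4 -125.6] [ 8.5 14. ] 11.1
post px800 [98.  8.] world [578.6 208.9] [ 7.1 25.8] 11.1
248 87
```

View pics/w10.png

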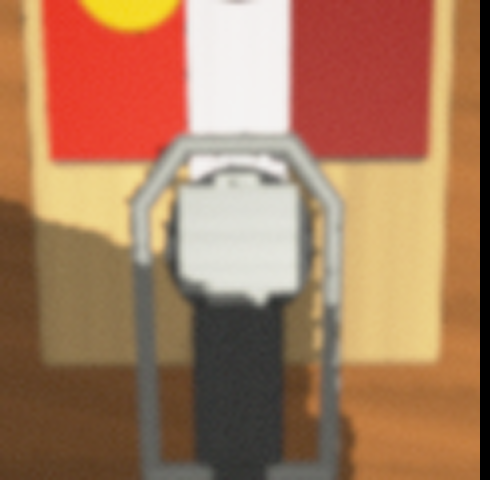

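Carrier 1 is done: the ring's cross-bar lies round the tip and keeper at (235,145), the legs on both sides of the post, and the block against it. Next are the remaining pins in the box.

```bash
python3 -m jog '[[-2.9,4.1,-4.3,0,0,0,110],[-2.9,8.2,-4.3,0,0,0,110],[-2.9,12.3,-4.3,0,0,0,110],[-2.9,16.4,-4.3,0,0,0,110],[-2.9,20.5,-4.3,0,0,0,110],[-2.9,24.6,-4.3,0,0,0,110],[-2.9,28.7,-4.3,0,0,0,110],[-2.9,32.8,-4.3,0,0,0,110]]'
python3 -m jog '[[0,2.8,0,0,0,0,110],[0,2.8,0,0,0,0,110],[0,2.8,0,0,0,0,110],[0,2.8,0,0,0,0,110]]'
python3 - <<'E'
from h import *
im,c=get_image('wrist'),cal('wrist')
np.savez('pics/w11.npz',im=im,f=c[0],cx=c[1],cy=c[2],R=c[3],t=c[4])
need([.545,-.2845,.05],11.5)
for k,r in pins(im,c)[1]: print(np.round(r[0]),np.round(r[1]),cv2.contourArea(k))
for o in pinpose(im,c,.015,(0,512,0,300)): print(o)
E
```

```text
t: 15.03
tool_pos: [0.4911, -0.2871, 0.246]
tool_rot: [-3.122, -0.303, 0.013]
contact_force: [0.5, 0.4, 1.0]
opening: 0.0487
t: 15.37
tool_pos: [0.4963, -0.314, 0.2431]
tool_rot: [-3.118, -0.303, 0.018]
contact_force: [0.3, -0.7, -0.5]
opening: 0.0485
shift cm [ 5.51 -1.75 19.35] turn [-0.008  0.01  -0.006] t 15.4 F [-0.1  0.3  0.4] open 0.0491 pos [ 0.4965 -0.3136  0.2439]
[ 77. 372.] [21. 16.] 213.0
[161. 366.] [24. 20.] 295.5
[230. 359.] [15. 29.] 273.5
[234. 366.] [34. 75.] 1017.5
[301. 362.] [30. 57.] 781.0
[ 50. 357.] [34. 71.] 1301.5
[ 73. 324.] [19. 25.] 239.0
[317. 302.] [22. 11.] 150.0
[136. 338.] [ 89. 109.] 4519.5
[362. 331.] [105.  68.] 3751.0
[396. 304.] [28. 27.] 364.5
[320. 266.] [61. 33.] 1126.0
[180. 264.] [27. 56.] 964.0
[457. 285.] [196. 108.] 11054.0
[308. 126.] [63. 19.] 954.0
[276.  97.] [22. 25.] 463.5
[236. 111.] [64. 17.] 874.5
[201.  90.] [22. 24.] 468.0
[282.  50.] [20. 20.] 308.0
[203.  44.] [21. 20.] 317.5
[243.  35.] [28. 11.] 272.5
[462.  50.] [100.  99.] 8555.0
(array([ 352.6, -445. ]), 'yaw', 34.9, 'ext', np.float64(-33.0), np.float64(69.6))
(array([ 321.8, -241.1]), 'yaw', -14.3, 'ext', np.float64(-36.9), np.float64(60.1))
(array([ 545.6, -366.1]), 'yaw', 12.4, 'ext', np.float64(-30.2), np.float64(45.1))
(np.float64(nan), 'yaw', -87.7, 'ext', np.float64(nan), np.float64(nan))
(array([ 542.8, -285.4]), 'yaw', 11.9, 'ext', np.float64(-24.1), np.float64(50.1))
(np.float64(nan), 'yaw', -71.2, 'ext', np.float64(nan), np.float64(nan))h.py:34: RuntimeWarning: Mean of empty slice.
  s=(A-B.mean(0))@e
  ret = ret.dtype.type(ret / rcount)
h.py:35: RuntimeWarning: Mean of empty slice.
  out.append((B.mean(0).round(1),'yaw',round(float(np.degrees(np.arctan2(e[1],e[0]))),1),'ext',s.min().round(1),s.max().round(1)))
```

```bash
python3 -m jog '[[5.6,-1.7,4,-0.008,0.01,-0.01,145],[5.6,-1.7,8,-0.008,0.01,-0.01,145],[5.6,-1.7,12,-0.008,0.01,-0.01,145],[5.6,-1.7,15,-0.008,0.01,-0.01,145],[5.6,-1.7,18,-0.008,0.01,-0.01,145],[5.6,-1.7,19.3,-0.008,0.01,-0.01,145],[5.6,-1.7,19.3,-0.008,0.01,-0.01,145]]'
python3 -m jog '[[0,0,0,0,0,0,145],[0,0,0,0,0,0,145]]'
python3 -c "
from h import *
need([.546,-.285,.013],12)"
```

```text
t: 16.0
tool_pos: [0.5431, -0.2816, 0.0458]
tool_rot: [-3.118, -0.323, 0.011]
contact_force: [-0.3, 0.7, 0.6]
opening: 0.0369
t: 16.17
tool_pos: [0.5443, -0.2819, 0.0481]
tool_rot: [-3.12, -0.324, 0.007]
contact_force: [-1.2, 0.6, 0.7]
opening: 0.0365
shift cm [0.11 0.36 3.5 ] turn [-0.005  0.004 -0.003] t 16.2 F [-1.2  0.6  0.7] open 0.0365 pos [ 0.5443 -0.2819  0.0481]
```

```bash
python3 -m jog '[[0.1,0.3,1,-0.005,0.004,0,145],[0.1,0.3,2,-0.005,0.004,0,145],[0.1,0.3,2.8,-0.005,0.004,0,145],[0.1,0.3,3.3,-0.005,0.004,0,145],[0.1,0.3,3.5,-0.005,0.004,0,145],[0.1,0.3,3.5,-0.005,0.004,0,145]]'
python3 -c "
from h import *
need([.546,-.285,.013],12)"
python3 -m jog '[[0,0,0,0,0,0,255],[0,0,0,0,0,0,255],[0,0,0,0,0,0,255],[0,0,0,0,0,0,255],[0,0,0,0,0,0,255],[0,0,0,0,0,0,255]]' 70
python3 -c "
from h import *
need([.546,-.285,.013],12)"
python3 -m jog '[[0,0,-1,0,0,0,255],[0,0,-3,0,0,0,255],[0,0,-6,0,0,0,255],[0,0,-10,0,0,0,255],[0,0,-14,0,0,0,255],[0,0,-18,0,0,0,255],[0,0,-20,0,0,0,255]]' 70
python3 -c "
from h import *
need([.49,.20,.24],0)"
```

```text
t: 16.67
tool_pos: [0.5451, -0.2841, 0.012]
tool_rot: [-3.124, -0.324, 0.002]
contact_force: [0.1, 0.8, -0.2]
opening: 0.0366
shift cm [ 0.07  0.1  -0.11] turn [-0.001  0.001 -0.003] t 16.7 F [ 0.1  0.8 -0.2] open 0.0366 pos [ 0.5451 -0.2841  0.012 ]
t: 17.17
tool_pos: [0.5455, -0.2844, 0.0124]
tool_rot: [-3.124, -0.324, 0.001]
contact_force: [-0.0, -0.3, 2.1]
opening: 0.021
shift cm [ 0.04  0.07 -0.06] turn [-0.001  0.    -0.003] t 17.2 F [-0.  -0.3  2.1] open 0.021 pos [ 0.5455 -0.2844  0.0124]
t: 17.75
tool_pos: [0.547, -0.2853, 0.2192]
tool_rot: [3.121, 0.324, 0.009]
contact_force: [1.3, -1.0, -0.9]
opening: 0.0207
shift cm [  4.4  -48.66  -2.29] turn [ 0.004 -0.005  0.207] t 17.8 F [ 1.3 -1.  -0.9] open 0.0207 pos [ 0.547  -0.2853  0.2192]
```

```bash
python3 -m jog '[[0.3,-4,-2.3,0,0,0.05,255],[0.6,-8,-2.3,0,0,0.1,255],[1,-12,-2.3,0,0,0.15,255],[1.4,-16,-2.3,0,0,0.207,255],[1.8,-20,-2.3,0,0,0.207,255],[2.2,-24,-2.3,0,0,0.207,255],[2.6,-28,-2.3,0,0,0.207,255],[3,-32,-2.3,0,0,0.207,255]]'
python3 -c "
from h import *
need([.49,.20,.24],0)"
```

```text
t: 18.42
tool_pos: [0.5093, 0.0361, 0.2408]
tool_rot: [3.138, -0.001, 0.008]
contact_force: [0.2, 0.3, -1.6]
opening: 0.0201
shift cm [ -1.93 -16.39   0.02] turn [ 0.003 -0.005 -0.   ] t 18.4 F [ 0.2  0.3 -1.6] open 0.0201 pos [0.5093 0.0361 0.2408]
```

```bash
python3 -m jog '[[-1,-4,0,0,0,0,255],[-1.9,-8,0,0,0,0,255],[-1.9,-12,0,0,0,0,255],[-1.9,-16.4,0,0,0,0,255],[-1.9,-16.4,0,0,0,0,255],[-1.9,-16.4,0,0,0,0,255],[-1.9,-16.4,0,0,0,0,255]]'
python3 -m jog '[[0,0,0,0,0,0,255],[0,0,0,0,0,0,255]]'
cat >> h.py <<'E'
def shank(im,c,dz=.0075):
    """held pin's shank in tool frame (mm): tip x, lateral y; dz = shank top above TCP"""
    o=get_obs(); R=Ro.from_rotvec(o['tool_rot'])
    hsv=cv2.cvtColor(im,cv2.COLOR_RGB2HSV); m=(hsv[...,1]<70).astype(np.uint8)
    lo=o['tool_pos']+R.apply([.034,0,-dz]); u0,v0=map(int,proj(c,lo))
    lab=cv2.connectedComponents(m[:v0+8,:])[1]; m=lab==lab[v0,u0]
    out=[]
    for v in range(v0,0,-1):
        us=np.flatnonzero(m[v]); 
        if len(us)==0: break
        z=o['tool_pos'][2]+dz; p=[R.inv().apply(ray(c,x,v,z)-o['tool_pos'])*1000 for x in (us[0]-.5,us[-1]+.5)]
        out.append((p[0][0],p[0][1],p[1][1]))
    out=np.array(out); print('tip x',out[-1,0].round(1),'lateral',((out[:,1]+out[:,2])/2).round(1)[::4],'width',(out[:,2]-out[:,1]).round(1)[::4])
E
python3 - <<'E'
from h import *
im,c=get_image('wrist'),cal('wrist')
np.savez('pics/w12.npz',im=im,f=c[0],cx=c[1],cy=c[2],R=c[3],t=c[4])
need([.49,.20,.24],0)
posts(im,c,(0,512,0,190),120,232)
shank(im,c)
hsv=cv2.cvtColor(im,cv2.COLOR_RGB2HSV)
u,v=map(int,proj(c,[.5895,.21,.068])); print(u,v,hsv[v,u])
# board near edge: plywood/table transition, scan columns
for y in (.165,.185,.235,.255):
    a=[];
    for x in np.arange(.545,.575,.001):
        u,v=proj(c,[x,y,.012]); a.append(int(hsv[int(v+.5),int(u+.5),1]))
    print(y,a)
E
```

```text
t: 19.0
tool_pos: [0.4899, 0.2, 0.24]
tool_rot: [3.137, 0.001, 0.007]
contact_force: [0.6, -0.1, -2.2]
opening: 0.021
t: 19.17
tool_pos: [0.4899, 0.1986, 0.2399]
tool_rot: [3.137, -0.002, 0.007]
contact_force: [0.6, 0.4, -0.1]
opening: 0.0206
shift cm [-0.   -0.13 -0.01] turn [ 0.004 -0.004 -0.002] t 19.2 F [ 0.1 -0.  -0.8] open 0.021 pos [0.49   0.1987 0.2399]
post px800 [ 68. 189.] world [550.  408.1] [22.1 26.1] 10.4
post px800 [616. 189.] world [549.   48.9] [26.2 28.7] 9.3
post px800 [589. 160.] world [568.   68.8] [11.8 22. ] 13.6
post px800 [369. 123.] world [589.8 210.6] [27.6 23.8] 89.9
post px800 [ 82. 132.] world [585.9 391.4] [38.8 24.2] 11.2
post px800 [17. 22.] world [646.4 418.3] [21.1 24. ] 83.8
tip x 49.0 lateral [-0.8 -0.6 -0.3 -0.6 -0.6 -0.8 -0.8 -0.6 -3.9] width [13.4 13.8 13.3 12.8 11.8  9.5  9.5  9.   0.4]
236 79 [ 35  15 210]
0.165 [168, 168, 163, 161, 168, 167, 167, 164, 164, 163, 164, 165, 167, 164, 150, 128, 128, 117, 114, 113, 111, 115, 113, 116, 116, 113, 114, 114, 114, 115]
0.185 [167, 167, 162, 170, 164, 165, 168, 166, 166, 167, 167, 165, 168, 163, 140, 140, 123, 114, 113, 113, 114, 115, 113, 113, 113, 115, 115, 116, 118, 115]
0.235 [164, 164, 161, 156, 165, 151, 158, 158, 163, 159, 149, 157, 149, 131, 118, 118, 113, 114, 113, 116, 116, 117, 116, 116, 114, 116, 112, 112, 113, 115]
0.255 [153, 155, 163, 154, 164, 154, 158, 158, 157, 151, 162, 148, 140, 121, 121, 112, 113, 114, 112, 116, 113, 111, 111, 118, 118, 118, 110, 115, 113, 114]
```

```bash
python3 -m jog '[[2,-1,3,0.004,-0.004,-0.02,255],[2.4,-1,7,0.004,-0.004,-0.02,255],[2.4,-1,10,0.004,-0.004,-0.02,255],[2.4,-1,13,0.004,-0.004,-0.02,255],[2.4,-1,16,0.004,-0.004,-0.02,255],[2.4,-1,18,0.004,-0.004,-0.02,255],[2.4,-1,19,0.004,-0.004,-0.02,255],[2.4,-1,19,0.004,-0.004,-0.02,255]]'
python3 -m jog '[[0,0,0,0,0,0,255],[0,0,0,0,0,0,255]]'
python3 -c "
from h import *
need([.514,.2085,.0494],1)"
```

```text
t: 19.88
tool_pos: [0.513, 0.2064, 0.0471]
tool_rot: [3.14, 0.026, -0.008]
contact_force: [-0.5, -0.1, -1.9]
opening: 0.0208
t: 20.05
tool_pos: [0.5141, 0.2062, 0.0486]
tool_rot: [3.14, 0.025, -0.005]
contact_force: [0.8, -0.3, -1.6]
opening: 0.0206
shift cm [-0.01 -0.23 -0.08] turn [ 0.001  0.003 -0.001] t 20.1 F [ 0.8 -0.3 -1.6] open 0.0206 pos [0.5141 0.2062 0.0486]
```

```bash
python3 -m jog '[[0,-0.2,-0.08,0,0.003,0,255],[0,-0.23,-0.08,0,0.003,0,255],[0,-0.23,-0.08,0,0.003,0,255],[0,-0.23,-0.08,0,0.003,0,255]]'
cat >> h.py <<'E'
def postscan(im,c,h):
    """lateral edges of post top (tool frame mm) along lines at given world hole h"""
    o=get_obs(); R=Ro.from_rotvec(o['tool_rot']); hsv=cv2.cvtColor(im,cv2.COLOR_RGB2HSV)
    b=R.inv().apply(np.array([*h,.068])-o['tool_pos'])
    S=lambda x,y:hsv[tuple(int(round(k)) for k in proj(c,o['tool_pos']+R.apply([x,y,b[2]]))[::-1])]
    ys=np.arange(-.022,.022,.0005)
    for dx in (-.007,-.003,.001,.005):
        m=np.array([S(b[0]+dx,b[1]+y)[1]<60 and S(b[0]+dx,b[1]+y)[2]>115 for y in ys]); g=ys[m]
        if len(g): print('dx',dx,'lat edges',((b[1]+g[[0,-1]])*1000).round(1),'mid',((b[1]+g[[0,-1]].mean())*1000).round(1))
    xs=np.arange(-.022,.02,.0005)
    for dy in (-.008,0,.008):
        m=np.array([S(b[0]+x,b[1]+dy)[1]<60 and S(b[0]+x,b[1]+dy)[2]>115 for x in xs]); g=xs[m]
        if len(g): print('dy',dy,'front edge tool x',((b[0]+g[0])*1000).round(1))
E
python3 - <<'E'
from h import *
im,c=get_image('wrist'),cal('wrist')
np.savez('pics/w13.npz',im=im,f=c[0],cx=c[1],cy=c[2],R=c[3],t=c[4])
need([.514,.2085,.0494],1)
shank(im,c); postscan(im,c,[.589,.2105])
E
```

```text
t: 20.38
tool_pos: [0.5147, 0.2087, 0.0504]
tool_rot: [3.14, 0.026, 0.003]
contact_force: [0.5, -0.6, -1.6]
opening: 0.0206
shift cm [-0.04  0.01  0.07] turn [ 0.001 -0.001 -0.001] t 20.4 F [ 0.5  0.1 -1.4] open 0.0207 pos [0.5144 0.2086 0.0501]
tip x 48.6 lateral [-0.6 -0.6 -0.6 -0.6 -0.6 -0.6 -0.6 -0.6] width [13.8 13.8 13.7 13.7 12.7  9.9  9.9  9.9]
dx -0.003 lat edges [-14.1  -2.1] mid -8.1
dx 0.001 lat edges [-14.1  12.9] mid -0.6
dx 0.005 lat edges [-14.1  11.9] mid -1.1
dy -0.008 front edge tool x 69.6
dy 0 front edge tool x 75.6
dy 0.008 front edge tool x 77.1
```

```bash
python3 -m jog '[[0.3,0,0.06,0,0,0,255],[0.6,0,0.06,0,0,0,255],[0.9,0,0.06,0,0,0,255],[1.2,0,0.06,0,0,0,255],[1.5,0,0.06,0,0,0,255],[1.8,0,0.06,0,0,0,255],[2.1,0,0.06,0,0,0,255],[2.4,0,0.06,0,0,0,255]]'
python3 -m jog '[[0.3,0,0,0,0,0,255],[0.6,0,0,0,0,0,255],[0.9,0,0,0,0,0,255],[1.2,0,0,0,0,0,255],[1.4,0,0,0,0,0,255],[1.6,0,0,0,0,0,255],[1.6,0,0,0,0,0,255]]'
python3 -c "
from h import *
need([.589-.032,.2092,.0494],1)"
```

```text
t: 21.1
tool_pos: [0.5388, 0.209, 0.0495]
tool_rot: [3.14, 0.026, 0.002]
contact_force: [0.7, -0.3, -1.9]
opening: 0.0203
t: 21.68
tool_pos: [0.5552, 0.2093, 0.0495]
tool_rot: [3.14, 0.025, 0.002]
contact_force: [-0.4, -0.1, -2.1]
opening: 0.0204
shift cm [0.18 0.01 0.01] turn [ 0.001 -0.001 -0.001] t 21.7 F [-0.4 -0.1 -2.1] open 0.0204 pos [0.5552 0.2093 0.0495]
```

```bash
python3 -m jog '[[0.1,0,0,0,0,0,255],[0.2,0,0,0,0,0,255],[0.3,0,0,0,0,0,255],[0.3,0,0,0,0,0,255]]'
python3 -m jog '[[0.1,0,0,0,0,0,255],[0.15,0,0,0,0,0,255],[0.15,0,0,0,0,0,255]]'
python3 -c "
from h import *
need([.589-.032,.2092,.0494],1)"
```

```text
t: 22.02
tool_pos: [0.5583, 0.2093, 0.0496]
tool_rot: [3.14, 0.025, 0.002]
contact_force: [0.2, 0.1, -1.4]
opening: 0.0207
t: 22.27
tool_pos: [0.5587, 0.2094, 0.0493]
tool_rot: [3.14, 0.026, -0.002]
contact_force: [-4.9, 0.0, 1.6]
opening: 0.0207
shift cm [-0.17  0.01 -0.01] turn [ 0.001  0.002 -0.001] t 22.3 F [-4.9  0.   1.6] open 0.0207 pos [0.5587 0.2094 0.0493]
```

```bash
python3 -m jog '[[0.1,0,0,0,0,0,255],[0.1,0,0,0,0,0,255]]'
python3 -m jog '[[0,0,0,0,0,0,110],[0,0,0,0,0,0,110],[0,0,0,0,0,0,110],[0,0,-1,0,0,0,110],[0,0,-4,0,0,0,110],[0,0,-8,0,0,0,110],[0,0,-11.5,0,0,0,110],[0,0,-11.5,0,0,0,110]]'
python3 -m jog '[[-3,0,0,0,0,0,200],[-7,0,0,0,0,0,255],[-9.4,0,0,0,0,0,255],[-9.4,0,0,0,0,0,255],[-9.4,0,0,0,0,0,255],[-9.4,0,0,0,0,0,255]]'
python3 - <<'E'
from h import *
im,c=get_image('wrist'),cal('wrist')
np.savez('pics/w14.npz',im=im,f=c[0],cx=c[1],cy=c[2],R=c[3],t=c[4])
need([.5905-.125,.2092,.106],1)
posts(im,c,(180,320,0,250),120,235)
hsv=cv2.cvtColor(im,cv2.COLOR_RGB2HSV); e=np.array([np.cos(.0175),np.sin(.0175)])
# scan for bow along the axis at z=.12
for dy in (-.008,0,.008):
    a=[]
    for x in np.arange(-.104,-.07,.001):
        p=np.array([.5905,.2098])+x*e+[0,dy]; u,v=proj(c,[*p,.12]); a.append(int(hsv[int(round(v)),int(round(u)),1]))
    print(dy,a)
E
```

```text
t: 22.43
tool_pos: [0.5587, 0.2094, 0.0489]
tool_rot: [3.14, 0.026, -0.007]
contact_force: [-6.5, -0.1, 2.5]
opening: 0.0207
t: 23.1
tool_pos: [0.5646, 0.2108, 0.175]
tool_rot: [-3.139, -0.026, -0.02]
contact_force: [1.3, 0.2, 1.4]
opening: 0.0487
t: 23.6
tool_pos: [0.4715, 0.2094, 0.1748]
tool_rot: [-3.139, -0.026, -0.024]
contact_force: [-0.2, -1.0, 0.1]
opening: 0.0
shift cm [-0.72  0.02  6.86] turn [-0.002 -0.015 -0.001] t 23.6 F [ 0.1 -0.5 -0.1] open 0.0 pos [0.4717 0.2094 0.1747]
post px800 [291. 385.] world [421.3 266.7] [25.7 22.4] 60.2
post px800 [391.  75.] world [589.6 210.6] [23.3 26.8] 0.9
-0.008 [163, 153, 161, 149, 155, 155, 153, 112, 19, 13, 15, 19, 95, 135, 158, 168, 164, 167, 160, 161, 158, 166, 161, 151, 152, 157, 156, 162, 155, 161, 154, 160, 156, 159]
0 [156, 158, 158, 163, 153, 152, 147, 49, 22, 13, 16, 14, 103, 143, 152, 157, 152, 151, 154, 151, 147, 145, 149, 164, 160, 155, 150, 149, 155, 161, 155, 156, 154, 150]
0.008 [164, 163, 165, 166, 163, 160, 160, 89, 33, 15, 13, 87, 144, 160, 168, 162, 162, 155, 157, 156, 149, 159, 154, 144, 161, 161, 155, 144, 151, 152, 156, 148, 158, 146]
```

```bash
python3 -m jog '[[-0.7,0,2,-0.002,-0.015,0,255],[-0.7,0,4,-0.002,-0.015,0,255],[-0.7,0,6,-0.002,-0.015,0,255],[-0.7,0,6.9,-0.002,-0.015,0,255],[-0.7,0,6.9,-0.002,-0.015,0,255],[-0.7,0,6.9,-0.002,-0.015,0,255]]'
python3 -m jog '[[0.7,0,0,0,0,0,255],[1.5,0,0,0,0,0,255],[2.1,0,0,0,0,0,255],[2.6,0,-0.2,0,0,0,255],[3.2,0,-0.4,0,0,0,255],[3.7,0,-0.6,0,0,0,255],[4.2,0,-0.75,0,0,0,255],[4.8,0,-0.85,0,0,0,255]]'
python3 -c "
from h import *
need([.5905-.125+.048,.2092,.1145],1)"
```

```text
t: 24.15
tool_pos: [0.4657, 0.2093, 0.1048]
tool_rot: [3.141, 0.025, -0.003]
contact_force: [0.5, 0.1, -0.3]
opening: 0.0002
t: 24.82
tool_pos: [0.5143, 0.2101, 0.1136]
tool_rot: [3.141, 0.025, -0.002]
contact_force: [-1.5, 0.3, 0.3]
opening: -0.0003
shift cm [-0.09  0.09 -0.08] turn [ 0.     0.001 -0.001] t 24.8 F [-1.5  0.3  0.3] open -0.0003 pos [0.5143 0.2101 0.1136]
```

```bash
python3 -m jog '[[0.5,0,-0.05,0,0,0,255],[1,0,-0.05,0,0,0,255],[1.8,0,0,0,0,0,255],[2.5,0,0.1,0,0,0,255],[3.2,0,0.3,0,0,0,255],[3.9,0,0.55,0,0,0,255],[4.5,0,0.85,0,0,0,255],[5.1,0,1.15,0,0,0,255]]'
python3 -m jog '[[0.4,0,0.3,0,0,0,255],[0.8,0,0.6,0,0,0,255],[1.2,0,1,0,0,0,255],[1.5,0,1.3,0,0,0,255],[1.5,0,1.3,0,0,0,255]]'
python3 -m jog '[[0,0,-2,0,0,0,255],[-2,0,-6,0,0,0,255],[-5,0,-10,0,0,0,255],[-8,0,-12,0,0,0,255],[-8,0,-12,0,0,0,255],[-8,0,-12,0,0,0,255],[-8,0,-12,0,0,0,255]]'
cat >> h.py <<'E'
def legs(im,c,h,yaw):
    hsv=cv2.cvtColor(im,cv2.COLOR_RGB2HSV); y=np.radians(yaw); e=np.array([np.cos(y),np.sin(y)]); n=np.array([-e[1],e[0]])
    for x in (-.045,-.02,0,.01):
        g=[]
        for l in np.arange(-.034,.0345,.001):
            u,v=proj(c,[*(np.array(h)+x*e+l*n),.052]); g.append('#' if hsv[int(round(v)),int(round(u)),1]<75 else '.')
        print('x',x,''.join(g))
E
python3 - <<'E'
from h import *
im,c=get_image('wrist'),cal('wrist')
np.savez('pics/w15.npz',im=im,f=c[0],cx=c[1],cy=c[2],R=c[3],t=c[4])
need([.505,-.366,.24],12)
legs(im,c,[.5905,.2102],1)
im,c=loadc('pics/w10.npz'); print('ref carrier1'); legs(im,c,[.548,.0490],11)
E
```

```text
t: 25.48
tool_pos: [0.566, 0.2108, 0.1016]
tool_rot: [3.141, 0.025, -0.002]
contact_force: [1.2, 0.7, -0.9]
opening: 0.0001
t: 25.9
tool_pos: [0.581, 0.2109, 0.0876]
tool_rot: [3.141, 0.025, -0.004]
contact_force: [-0.6, 1.1, -0.5]
opening: -0.0003
t: 26.48
tool_pos: [0.5012, 0.2097, 0.2076]
tool_rot: [3.141, 0.025, -0.003]
contact_force: [0.0, 0.3, -1.2]
opening: -0.0
shift cm [-0.52 57.55 -3.3 ] turn [ 0.001  0.004 -0.194] t 26.5 F [ 0.9 -0.7 -0.7] open 0.0001 pos [0.501  0.2095 0.2064]
x -0.045 ..........#####.........#####################.........####...........
x -0.02 ..........#####.........#####################..........####..........
x 0 ..........####....#################################...#####..........
x 0.01 .............######..###########################.########............
ref carrier1
x -0.045 ...........#####.........#####################.........#####.........
x -0.02 ...........####..........#####################.........#####.........
x 0 ...........#####..##################################....####.........
x 0.01 .............#####################################...#####...........
```

Ring 2's leg pattern matches the locked reference. Now the third pin.

```bash
python3 -m jog '[[0,4,-3.3,0,0.004,-0.05,145],[0,8,-3.3,0,0.004,-0.1,145],[0,12,-3.3,0,0.004,-0.15,145],[0,16,-3.3,0,0.004,-0.194,145],[0,20,-3.3,0,0.004,-0.194,145],[0,24,-3.3,0,0.004,-0.194,145],[0,28,-3.3,0,0.004,-0.194,145],[0,32,-3.3,0,0.004,-0.194,145]]'
python3 -c "
from h import *
need([.505,-.366,.24],12)"
```

```text
t: 27.2
tool_pos: [0.5056, -0.1128, 0.2371]
tool_rot: [-3.123, -0.327, 0.006]
contact_force: [0.9, -1.2, 0.2]
opening: 0.0367
shift cm [-5.31 24.76 -0.31] turn [-0.002  0.004 -0.001] t 27.2 F [ 0.9 -1.2  0.2] open 0.0367 pos [ 0.5056 -0.1128  0.2371]
```

```bash
python3 -m jog '[[-1,4,-0.3,0,0,0,145],[-2,8,-0.3,0,0,0,145],[-3,12,-0.3,0,0,0,145],[-4,16,-0.3,0,0,0,145],[-5.3,20,-0.3,0,0,0,145],[-5.3,24,-0.3,0,0,0,145],[-5.3,24.8,-0.3,0,0,0,145],[-5.3,24.8,-0.3,0,0,0,145]]'
python3 -m jog '[[0,0,0,0,0,0,145],[0,0,0,0,0,0,145]]'
python3 - <<'E'
from h import *
im,c=get_image('wrist'),cal('wrist')
for o in pinpose(im,c,.015,(180,340,60,200)): print(o)
need([.5445,-.3665,.05],12)
E
```

```text
t: 27.87
tool_pos: [0.5045, -0.369, 0.2364]
tool_rot: [-3.12, -0.321, 0.011]
contact_force: [0.0, 0.5, 0.3]
opening: 0.0369
t: 28.03
tool_pos: [0.5041, -0.3679, 0.2342]
tool_rot: [-3.117, -0.321, 0.015]
contact_force: [0.6, 0.3, 0.5]
opening: 0.0367
(array([ 540.4, -377.5]), 'yaw', 12.2, 'ext', np.float64(-21.8), np.float64(52.5))
shift cm [ 4.1   0.87 18.45] turn [-0.008  0.008 -0.003] t 28.1 F [ 0.7 -0.5  0.3] open 0.0366 pos [ 0.5043 -0.3675  0.2349]
```

```bash
python3 - <<'E'
from h import *
im,c=get_image('wrist'),cal('wrist'); m=pins(im,c)[0]
for k in cv2.findContours(m,cv2.RETR_EXTERNAL,cv2.CHAIN_APPROX_NONE)[0]:
    q=cv2.minAreaRect(k)
    if 450<cv2.contourArea(k)<1300 and 180<q[0][0]<340 and 60<q[0][1]<200:
        P=np.array([ray(c,u,v,.015)[:2] for u,v in k[:,0]])*1000; a=np.radians(12); e=np.array([np.cos(a),np.sin(a)]); n=np.array([-e[1],e[0]])
        s,l=P@e,P@n; t=s.max()-46
        for lo,hi in((-15,-5),(-5,5),(5,15),(24,34),(40,45)):
            w=(s-t>lo)&(s-t<hi); L=l[w]; mid=(L.max()+L.min())/2; print(lo,'width',(L.max()-L.min()).round(1),'centre',(mid*n+t*e).round(1))
need([.546,-.376,.05],12)
E
```

```text
-15 width 19.5 centre [ 547.3 -376.7]
-5 width 20.5 centre [ 547.3 -377.1]
5 width 20.4 centre [ 547.3 -377. ]
24 width 15.2 centre [ 547.3 -376.7]
40 width 10.4 centre [ 547.2 -376.5]Traceback (most recent call last):
  File "<stdin>", line 9, in <module>
    return umr_maximum(a, axis, None, out, keepdims, initial, where)
ValueError: zero-size array to reduction operation maximum which has no identity
```

```bash
python3 -c "
from h import *
need([.546,-.3768,.05],12)"
python3 -m jog '[[4,1.8,4,-0.008,0.008,-0.003,145],[4,1.8,8,-0.008,0.008,-0.003,145],[4,1.8,12,-0.008,0.008,-0.003,145],[4,1.8,15,-0.008,0.008,-0.003,145],[4,1.8,17,-0.008,0.008,-0.003,145],[4,1.8,18.4,-0.008,0.008,-0.003,145],[4,1.8,18.4,-0.008,0.008,-0.003,145]]'
python3 -m jog '[[0,0,0,0,0,0,145],[0,0,0,0,0,0,145]]'
python3 -c "
from h import *
need([.546,-.3768,.013],12)"
```

```text
shift cm [ 4.01  1.89 18.51] turn [-0.007  0.008 -0.003] t 28.1 F [-0.3  1.3 -0.3] open 0.0371 pos [ 0.5045 -0.3675  0.2356]
t: 28.72
tool_pos: [0.544, -0.3731, 0.0474]
tool_rot: [-3.12, -0.33, 0.006]
contact_force: [-0.2, 0.5, -0.5]
opening: 0.0371
t: 28.88
tool_pos: [0.5451, -0.3734, 0.0495]
tool_rot: [-3.122, -0.331, 0.003]
contact_force: [-1.1, 0.1, -0.1]
opening: 0.037
shift cm [0.02 0.36 3.65] turn [-0.002  0.002  0.002] t 28.9 F [-1.1  0.1 -0.1] open 0.037 pos [ 0.5451 -0.3734  0.0495]
```

```bash
python3 -m jog '[[0.03,0.33,0.5,0,0,0,145],[0.03,0.33,1.4,0,0,0,145],[0.03,0.33,2.2,0,0,0,145],[0.03,0.33,3,0,0,0,145],[0.03,0.33,3.4,0,0,0,145],[0.03,0.33,3.6,0,0,0,145],[0.03,0.33,3.6,0,0,0,145]]'
python3 -m jog '[[0,0,0,0,0,0,255],[0,0,0,0,0,0,255],[0,0,0,0,0,0,255],[0,0,0,0,0,0,255],[0,0,0,0,0,0,255],[0,0,0,0,0,0,255]]' 70
python3 -m jog '[[0,0,-1,0,0,0,255],[0,0,-3,0,0,0,255],[0,0,-6,0,0,0,255],[0,0,-10,0,0,0,255],[0,0,-14,0,0,0,255],[0,0,-18,0,0,0,255],[0,0,-21,0,0,0,255]]' 70
python3 - <<'E'
from h import *
need([.44,.37,.245],10)
E
```

```text
t: 29.47
tool_pos: [0.5454, -0.3761, 0.0122]
tool_rot: [-3.121, -0.331, 0.005]
contact_force: [-0.6, 0.1, 0.8]
opening: 0.0365
t: 29.97
tool_pos: [0.5456, -0.3762, 0.0125]
tool_rot: [-3.121, -0.331, 0.004]
contact_force: [0.5, -0.7, 0.5]
opening: 0.0204
t: 30.55
tool_pos: [0.5467, -0.377, 0.2273]
tool_rot: [3.124, 0.332, 0.0]
contact_force: [0.6, -0.3, -1.4]
opening: 0.0206
shift cm [  5.25 -75.28  -1.77] turn [ 0.    -0.     0.037] t 30.6 F [ 0.6 -0.3 -1.4] open 0.0206 pos [ 0.5467 -0.377   0.2273]
```

```bash
python3 -m jog '[[0.3,-4,-1.8,0,0,0.037,255],[0.6,-8,-1.8,0,0,0.037,255],[0.9,-12,-1.8,0,0,0.037,255],[1.2,-16,-1.8,0,0,0.037,255],[1.5,-20,-1.8,0,0,0.037,255],[1.8,-24,-1.8,0,0,0.037,255],[2.1,-28,-1.8,0,0,0.037,255],[2.4,-32,-1.8,0,0,0.037,255]]'
python3 -m jog '[[0.3,-4,0,0,0,0,255],[0.6,-8,0,0,0,0,255],[0.9,-12,0,0,0,0,255],[1.2,-16,0,0,0,0,255],[1.5,-20,0,0,0,0,255],[1.8,-24,0,0,0,0,255],[2.1,-28,0,0,0,0,255],[2.4,-32,0,0,0,0,255]]'
python3 -c "
from h import *
need([.45,.385,.24],10)"
```

```text
t: 31.22
tool_pos: [0.502, -0.0573, 0.2456]
tool_rot: [3.13, 0.273, 0.001]
contact_force: [0.5, 0.8, -1.7]
opening: 0.0204
t: 31.88
tool_pos: [0.4692, 0.2639, 0.2461]
tool_rot: [3.13, 0.273, 0.001]
contact_force: [0.8, 0.2, -1.1]
opening: 0.0204
shift cm [  0.21 -12.26   0.61] turn [ 0.    -0.001 -0.   ] t 31.9 F [ 0.8  0.2 -1.1] open 0.0204 pos [0.4692 0.2639 0.2461]
```

```bash
python3 -m jog '[[0.1,-4,0.3,0,0,0,255],[0.2,-8,0.6,0,0,0,255],[0.2,-12,0.6,0,0,0,255],[0.2,-12.2,0.6,0,0,0,255],[0.2,-12.2,0.6,0,0,0,255],[0.2,-12.2,0.6,0,0,0,255]]'
python3 -m jog '[[0,0,0,0,0,0,255],[0,0,0,0,0,0,255]]'
cat >> h.py <<'E'
def nearedge(im,c,h,yaw):
    """board near edge: tool-independent scan from table into plywood; returns points"""
    hsv=cv2.cvtColor(im,cv2.COLOR_RGB2HSV).astype(float); y=np.radians(yaw); e=np.array([np.cos(y),np.sin(y)]); n=np.array([-e[1],e[0]]); P=[]
    for l in np.r_[np.arange(-.048,-.028,.002),np.arange(.03,.05,.002)]:
        xs=np.arange(-.045,-.015,.0005); a=[]
        for x in xs:
            u,v=proj(c,[*(np.array(h)+x*e+l*n),.012]); a.append(hsv[int(round(v)),int(round(u)),1])
        a=np.convolve(a,np.r_[np.ones(6),-np.ones(6)],'same'); i=np.argmin(a[6:-6])+6; P.append((l,xs[i]))
    P=np.array(P); k=np.polyfit(P[:,0],P[:,1],1); r=P[:,1]-np.polyval(k,P[:,0]); w=abs(r)<.0025; k=np.polyfit(P[w,0],P[w,1],1)
    print('edge offset mm (-30 expected)',(k[1]*1000).round(1),'yaw est',(yaw-np.degrees(k[0])).round(2),'used',w.sum())
E
python3 - <<'E'
from h import *
im,c=get_image('wrist'),cal('wrist')
np.savez('pics/w16.npz',im=im,f=c[0],cx=c[1],cy=c[2],R=c[3],t=c[4])
need([.45,.385,.24],10)
posts(im,c,(120,400,0,200),120,232)
shank(im,c); nearedge(im,c,[.550,.408],10)
im,c=loadc('pics/w12.npz'); print('check carr 2 view'); nearedge(im,c,[.5895,.2105],1)
E
```

```text
t: 32.38
tool_pos: [0.4497, 0.3841, 0.2401]
tool_rot: [3.129, 0.274, 0.001]
contact_force: [0.3, -0.9, -1.9]
opening: 0.0205
t: 32.55
tool_pos: [0.45, 0.3829, 0.2403]
tool_rot: [3.129, 0.272, 0.001]
contact_force: [-0.2, 0.4, -0.7]
opening: 0.0207
shift cm [ 0.03 -0.21  0.03] turn [ 0.001 -0.001 -0.001] t 32.6 F [ 0.6  0.  -2. ] open 0.0206 pos [0.4501 0.3829 0.2403]
post px800 [379. 111.] world [557.9 405.7] [28.9 15.2] 65.0
tip x 48.3 lateral [-0.6 -0.6 -0.6 -0.6 -0.6 -0.4 -0.6 -0.6] width [13.8 13.8 13.7 13.7 10.   9.5  9.9  9. ]
edge offset mm (-30 expected) -29.6 yaw est 11.64 used 21
check carr 2 view
edge offset mm (-30 expected) -30.4 yaw est 1.43 used 21
```

```bash
python3 -m jog '[[2,-0.56,3,0,0,-0.017,255],[2.78,-0.56,7,0,0,-0.017,255],[2.78,-0.56,10,0,0,-0.017,255],[2.78,-0.56,13,0,0,-0.017,255],[2.78,-0.56,16,0,0,-0.017,255],[2.78,-0.56,18,0,0,-0.017,255],[2.78,-0.56,19,0,0,-0.017,255],[2.78,-0.56,19,0,0,-0.017,255]]'
python3 -m jog '[[0,0,0,0,0,0,255],[0,0,0,0,0,0,255],[0,0,0,0,0,0,255]]'
python3 - <<'E'
from h import *
im,c=get_image('wrist'),cal('wrist')
np.savez('pics/w17.npz',im=im,f=c[0],cx=c[1],cy=c[2],R=c[3],t=c[4])
need([.4765,.3932,.0495],11)
shank(im,c); postscan(im,c,[.5495,.408]); nearedge(im,c,[.5495,.408],11)
save(cv2.resize(im[0:320,90:410],(600,600),interpolation=cv2.INTER_CUBIC),'w17.png')
E
```

```text
t: 33.27
tool_pos: [0.4752, 0.3911, 0.0473]
tool_rot: [3.124, 0.296, -0.007]
contact_force: [-0.1, -0.5, -1.0]
opening: 0.0207
t: 33.52
tool_pos: [0.4765, 0.3917, 0.0495]
tool_rot: [3.126, 0.295, -0.002]
contact_force: [0.6, 0.3, -1.3]
opening: 0.0206
shift cm [ 0.03 -0.14 -0.  ] turn [ 0.002  0.001 -0.003] t 33.6 F [ 1.1  0.2 -0.8] open 0.021 pos [0.4765 0.3918 0.0495]
tip x 48.3 lateral [-0.6 -0.6 -0.6 -0.6 -0.6 -0.6 -0.6 -0.6] width [13.8 13.8 13.7 13.7 10.   9.9  9.9  9.8]
dx -0.007 lat edges [-15.7 -15.7] mid -15.7
dx 0.005 lat edges [-16.2  -4.2] mid -10.2
dy -0.008 front edge tool x 78.3
dy 0 front edge tool x 86.3
dy 0.008 front edge tool x 87.8
edge offset mm (-30 expected) -28.5 yaw est 11.66 used 21
```

```bash
python3 - <<'E'
from h import *
im,c=loadc('pics/w17.npz'); hsv=cv2.cvtColor(im,cv2.COLOR_RGB2HSV)
o=get_obs(); R=Ro.from_rotvec(o['tool_rot']); b=R.inv().apply(np.array([.5495,.408,.068])-o['tool_pos']); print(b*1000)
for dx in (-.007,-.003,.001,.005):
    L=[hsv[tuple(int(round(k)) for k in proj(c,o['tool_pos']+R.apply([b[0]+dx,y,b[2]]))[::-1])] for y in np.arange(-.020,.0171,.001)]
    print(dx,'S',[int(l[1]) for l in L]); print('   V',[int(l[2]) for l in L])
E
```

```text
[ 74.75804542  -2.20823061 -18.64481684]
-0.007 S [114, 113, 112, 114, 92, 19, 14, 16, 14, 14, 14, 14, 10, 14, 16, 10, 14, 14, 7, 12, 14, 12, 9, 10, 17, 14, 12, 12, 14, 14, 63, 113, 108, 115, 114, 109, 111, 110]
   V [150, 151, 150, 147, 133, 108, 109, 109, 108, 110, 108, 109, 106, 108, 109, 107, 108, 109, 106, 107, 107, 108, 108, 106, 107, 108, 107, 109, 109, 109, 118, 129, 134, 135, 134, 129, 126, 125]
-0.003 S [115, 115, 115, 114, 35, 10, 12, 9, 14, 16, 9, 12, 9, 14, 10, 12, 12, 18, 16, 12, 14, 12, 9, 14, 14, 14, 14, 14, 12, 9, 16, 80, 109, 118, 111, 110, 109, 114]
   V [149, 151, 149, 145, 96, 105, 107, 108, 109, 109, 108, 108, 109, 109, 107, 108, 110, 111, 111, 107, 110, 110, 110, 109, 109, 112, 110, 110, 108, 108, 94, 83, 129, 136, 133, 130, 126, 150]
0.001 S [116, 111, 112, 109, 17, 15, 17, 17, 15, 12, 12, 12, 12, 10, 15, 17, 15, 12, 10, 12, 14, 12, 12, 10, 17, 12, 12, 14, 14, 12, 8, 13, 97, 109, 113, 114, 114, 117]
   V [149, 151, 150, 131, 73, 102, 106, 105, 104, 103, 104, 104, 105, 104, 104, 105, 104, 106, 104, 105, 106, 108, 106, 105, 105, 106, 103, 106, 107, 104, 94, 60, 110, 136, 133, 136, 221, 220]
0.005 S [118, 116, 112, 114, 14, 14, 11, 9, 9, 14, 14, 14, 16, 13, 9, 14, 13, 9, 16, 16, 14, 12, 12, 12, 14, 12, 16, 16, 19, 10, 16, 13, 110, 118, 112, 113, 114, 115]
   V [208, 192, 153, 141, 161, 216, 216, 219, 219, 205, 160, 160, 112, 154, 220, 207, 122, 109, 110, 110, 109, 108, 109, 108, 108, 108, 109, 109, 110, 107, 79, 59, 130, 183, 230, 227, 223, 222]
```

View pics/w17.png

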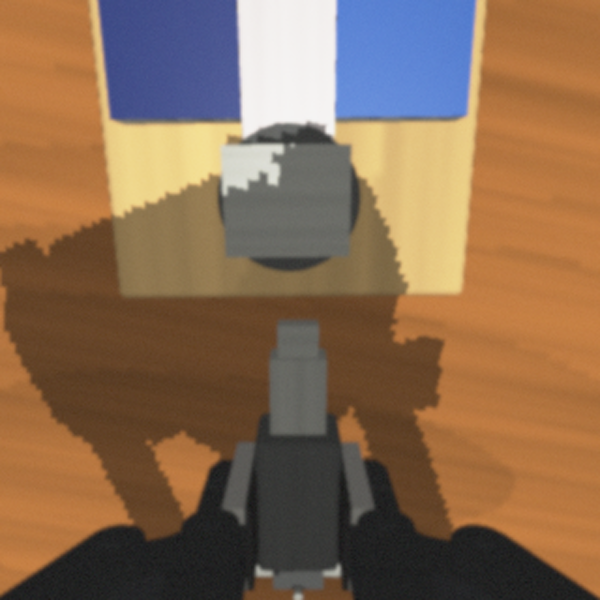

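```bash
python3 -m jog '[[0,-0.15,0,0.002,0,-0.01,255],[0,-0.15,0,0.002,0,-0.01,255],[0,-0.15,0,0.002,0,-0.01,255],[0,-0.15,0,0.002,0,-0.01,255]]'
python3 - <<'E'
from h import *
im,c=get_image('wrist'),cal('wrist'); hsv=cv2.cvtColor(im,cv2.COLOR_RGB2HSV)
o=get_obs(); R=Ro.from_rotvec(o['tool_rot']); b=R.inv().apply(np.array([.5495,.408,.068])-o['tool_pos'])
for dx in (-.007,-.003):
    ys=np.arange(-.020,.0171,.0005); L=np.array([hsv[tuple(int(round(k)) for k in proj(c,o['tool_pos']+R.apply([b[0]+dx,y,b[2]]))[::-1])] for y in ys]); g=ys[(L[:,1]<60)&(L[:,2]>92)]; print('edges',g[0],g[-1],'mid',(g[0]+g[-1])*500)
L=[hsv[tuple(int(round(k)) for k in proj(c,o['tool_pos']+R.apply([x,-.0005,b[2]]))[::-1])][1] for x in np.arange(.052,.075,.001)]; print('front from 52',[int(x) for x in L])
shank(im,c); need([.4765,.3932,.0495],11.6)
E
```

```text
t: 33.9
tool_pos: [0.4763, 0.3934, 0.0499]
tool_rot: [-3.126, -0.312, 0.001]
contact_force: [1.6, 0.6, -2.5]
opening: 0.0207
edges -0.012999999999999994 0.012000000000000028 mid -0.4999999999999831
edges -0.012999999999999994 0.012500000000000028 mid -0.24999999999998287
front from 52 [151, 154, 150, 154, 126, 110, 113, 110, 111, 112, 21, 5, 4, 13, 12, 12, 14, 12, 12, 14, 14, 9, 14]
tip x 48.3 lateral [-0.6 -0.6 -0.6 -0.6 -0.6 -0.6 -0.6 -0.6] width [13.8 13.8 13.7 13.7 10.   9.9  9.9  9.8]
shift cm [0.03 0.02 0.01] turn [-0.     0.001 -0.004] t 34.0 F [ 0.  -0.7 -2.3] open 0.0204 pos [0.4762 0.3934 0.0496]
```

```bash
python3 -m jog '[[0.3,0.01,0,0,0,0,255],[0.6,0.01,0,0,0,0,255],[0.9,0.01,0,0,0,0,255],[1.2,0.01,0,0,0,0,255],[1.5,0.01,0,0,0,0,255],[1.8,0.01,0,0,0,0,255],[2.1,0.01,0,0,0,0,255],[2.4,0.01,0,0,0,0,255]]'
python3 -m jog '[[0.3,0,0,0,0,0,255],[0.6,0,0,0,0,0,255],[0.9,0,0,0,0,0,255],[1.2,0,0,0,0,0,255],[1.4,0,0,0,0,0,255],[1.5,0,0,0,0,0,255],[1.6,0,0,0,0,0,255]]'
python3 -m jog '[[0.1,0,0,0,0,0,255],[0.2,0,0,0,0,0,255],[0.3,0,0,0,0,0,255],[0.3,0,0,0,0,0,255]]'
python3 -c "
from h import *
need([.4765,.3932,.0495],11.6)"
```

```text
t: 34.62
tool_pos: [0.5001, 0.398, 0.0495]
tool_rot: [-3.126, -0.312, 0.002]
contact_force: [0.0, 0.7, -1.9]
opening: 0.0205
t: 35.2
tool_pos: [0.5159, 0.4012, 0.0495]
tool_rot: [-3.126, -0.311, 0.002]
contact_force: [-0.7, -0.6, -1.4]
opening: 0.0207
t: 35.53
tool_pos: [0.5189, 0.4018, 0.0495]
tool_rot: [-3.126, -0.311, 0.002]
contact_force: [-0.5, -0.5, -1.5]
opening: 0.0206
shift cm [-4.33  0.01  0.01] turn [-0.     0.001 -0.004] t 35.5 F [-0.5 -0.5 -1.5] open 0.0206 pos [0.5189 0.4018 0.0495]
```

```bash
python3 -m jog '[[0.1,0,0,0,0,0,255],[0.15,0,0,0,0,0,255],[0.2,0,0,0,0,0,255]]'
python3 -m jog '[[0.1,0,0,0,0,0,255],[0.15,0,0,0,0,0,255],[0.15,0,0,0,0,0,255]]'
python3 -c "
from h import *
need([.4765,.3932,.0495],11.6)"
```

```text
t: 35.78
tool_pos: [0.521, 0.4022, 0.0496]
tool_rot: [-3.126, -0.311, 0.002]
contact_force: [-0.3, 0.8, -1.9]
opening: 0.0207
t: 36.03
tool_pos: [0.5213, 0.4024, 0.0493]
tool_rot: [3.126, 0.311, -0.007]
contact_force: [-5.2, -0.8, 1.4]
opening: 0.0206
shift cm [-4.57  0.01 -0.  ] turn [ 0.     0.004 -0.004] t 36.0 F [-5.2 -0.8  1.4] open 0.0206 pos [0.5213 0.4024 0.0493]
```

```bash
python3 -m jog '[[0.1,0,0,0,0,0,255],[0.1,0,0,0,0,0,255]]'
python3 -m jog '[[0,0,0,0,0,0,110],[0,0,0,0,0,0,110],[0,0,0,0,0,0,110],[0,0,-1,0,0,0,110],[0,0,-4,0,0,0,110],[0,0,-8,0,0,0,110],[0,0,-11.5,0,0,0,110],[0,0,-11.5,0,0,0,110]]'
python3 -m jog '[[-3,0,0,0,0,0,200],[-7,0,0,0,0,0,255],[-10,0,0,0,0,0,255],[-10,0,0,0,0,0,255],[-10,0,0,0,0,0,255],[-10,0,0,0,0,0,255]]'
python3 - <<'E'
from h import *
im,c=get_image('wrist'),cal('wrist')
np.savez('pics/w18.npz',im=im,f=c[0],cx=c[1],cy=c[2],R=c[3],t=c[4])
y=np.radians(11.6); e=np.array([np.cos(y),np.sin(y)]); h=np.array([.5213,.4024])+.0313*e; print(h)
need([*(h-.125*e),.106],11.6)
posts(im,c,(180,320,0,250),120,235)
hsv=cv2.cvtColor(im,cv2.COLOR_RGB2HSV); n=np.array([-e[1],e[0]])
for l in (-.008,0,.008):
    print('bow',l,[int(hsv[tuple(int(round(k)) for k in proj(c,[*(h+x*e+l*n),.12])[::-1])][1]) for x in np.arange(-.106,-.08,.001)])
a=[hsv[tuple(int(round(k)) for k in proj(c,[*(h+x*e),.063])[::-1])] for x in np.arange(-.06,.03,.002)]
print('axis V',[int(k[2]) for k in a])
im,c=loadc('pics/w14.npz'); hsv=cv2.cvtColor(im,cv2.COLOR_RGB2HSV)
print('ref  V',[int(hsv[tuple(int(round(k)) for k in proj(c,[.5905+x,.2102,.063])[::-1])][2]) for x in np.arange(-.06,.03,.002)])
E
```

```text
t: 36.2
tool_pos: [0.5213, 0.4024, 0.049]
tool_rot: [3.125, 0.312, -0.011]
contact_force: [-6.2, -1.6, 1.5]
opening: 0.0205
t: 36.87
tool_pos: [0.5268, 0.4054, 0.1757]
tool_rot: [-3.12, -0.311, -0.014]
contact_force: [0.9, 0.6, 1.5]
opening: 0.0487
t: 37.37
tool_pos: [0.4297, 0.386, 0.1759]
tool_rot: [-3.119, -0.311, -0.018]
contact_force: [0.4, 0.0, -0.1]
opening: -0.0002
[0.55196071 0.40869374]
shift cm [-0.18  0.28  6.98] turn [-0.006 -0.012 -0.004] t 37.4 F [-0.7  0.4  0.6] open -0.0003 pos [0.43   0.386  0.1758]
post px800 [395.  67.] world [549.2 408.1] [27.2 26.7] 11.3
bow -0.008 [164, 164, 166, 166, 166, 169, 162, 164, 158, 71, 21, 10, 13, 35, 131, 152, 161, 163, 163, 157, 151, 162, 152, 152, 154, 162]
bow 0 [166, 164, 166, 165, 167, 165, 171, 164, 163, 80, 25, 15, 13, 42, 151, 164, 162, 163, 165, 166, 158, 157, 143, 149, 152, 155]
bow 0.008 [166, 167, 165, 167, 167, 168, 164, 166, 161, 84, 26, 13, 18, 25, 111, 141, 153, 147, 151, 156, 153, 152, 154, 160, 163, 159]
axis V [74, 56, 51, 54, 51, 55, 56, 55, 53, 54, 53, 53, 52, 53, 52, 84, 80, 96, 104, 104, 102, 104, 132, 201, 139, 213, 215, 211, 215, 211, 205, 208, 208, 203, 204, 205, 230, 242, 241, 241, 241, 240, 240, 240, 31]
ref  V [78, 53, 54, 53, 49, 52, 54, 55, 51, 53, 55, 67, 92, 96, 100, 98, 98, 101, 100, 99, 101, 99, 103, 187, 159, 214, 214, 214, 215, 212, 203, 212, 207, 204, 206, 208, 230, 241, 241, 241, 240, 240, 240, 239, 239]
```

```bash
python3 -m jog '[[-0.2,0.2,2,-0.006,-0.012,-0.004,255],[-0.2,0.2,4,-0.006,-0.012,-0.004,255],[-0.2,0.2,6,-0.006,-0.012,-0.004,255],[-0.2,0.2,6.95,-0.006,-0.012,-0.004,255],[-0.2,0.2,6.95,-0.006,-0.012,-0.004,255],[-0.2,0.2,6.95,-0.006,-0.012,-0.004,255]]'
python3 -m jog '[[0.7,0,0,0,0,0,255],[1.5,0,0,0,0,0,255],[2.1,0,0,0,0,0,255],[2.6,0,-0.2,0,0,0,255],[3.2,0,-0.4,0,0,0,255],[3.7,0,-0.6,0,0,0,255],[4.2,0,-0.75,0,0,0,255],[4.8,0,-0.85,0,0,0,255]]'
python3 -c "
from h import *
y=np.radians(11.6); e=np.array([np.cos(y),np.sin(y)]); h=np.array([.55196,.4087])
need([*(h+(-.125+.048)*e),.1145],11.6)"
```

```text
t: 37.92
tool_pos: [0.4294, 0.384, 0.1055]
tool_rot: [3.125, 0.317, -0.002]
contact_force: [0.3, -1.1, -0.1]
opening: -0.0004
t: 38.58
tool_pos: [0.477, 0.3938, 0.1143]
tool_rot: [3.125, 0.317, -0.002]
contact_force: [-0.3, 0.0, 1.3]
opening: 0.0002
shift cm [-0.06  0.05 -0.02] turn [ 0.001  0.001 -0.   ] t 38.6 F [-0.3  0.   1.3] open 0.0002 pos [0.477  0.3938 0.1143]
```

```bash
python3 -m jog '[[0.5,0,-0.05,0,0,0,255],[1,0,-0.05,0,0,0,255],[1.8,0,0,0,0,0,255],[2.5,0,0.1,0,0,0,255],[3.2,0,0.3,0,0,0,255],[3.9,0,0.55,0,0,0,255],[4.5,0,0.85,0,0,0,255],[5.1,0,1.15,0,0,0,255]]'
python3 -m jog '[[0.4,0,0.3,0,0,0,255],[0.8,0,0.6,0,0,0,255],[1.2,0,1,0,0,0,255],[1.5,0,1.3,0,0,0,255],[1.5,0,1.3,0,0,0,255]]'
python3 -m jog '[[0,0,-2,0,0,0,255],[-2,0,-6,0,0,0,255],[-5,0,-10,0,0,0,255],[-7,3,-13,0,0,0,255],[-7,7,-16,0,0,0,255],[-7,11,-18,0,0,0,255],[-7,14,-18,0,0,0,255],[-7,14,-18,0,0,0,255]]'
python3 -m jog '[[0,0,0,0,0,0,255],[0,0,0,0,0,0,255]]'
python3 - <<'E'
from h import *
im,c=get_image('wrist'),cal('wrist')
np.savez('pics/w19.npz',im=im,f=c[0],cx=c[1],cy=c[2],R=c[3],t=c[4])
need([.4765,.3932,.0495],11.6)
T=[]
for nm,h,yw in (('3',[.552,.4092],11.6),('2',[.5905,.2102],1),('1',[.548,.049],11)):
    u,v=map(int,np.round(proj(c,[*h,.05]))); print(nm,u,v)
    if 0<u<512 and 0<v<384:
        try: legs(im,c,h,yw)
        except IndexError: print('partly out')
    y0,x0=max(v-55,0),min(max(u-50,0),412); T.append(cv2.resize(im[y0:y0+100,x0:x0+100],(266,266),interpolation=cv2.INTER_CUBIC))
save(np.vstack([np.hstack(T),cv2.resize(im,(798,598))[:330]]),'w19.png')
E
```

```text
t: 39.25
tool_pos: [0.5277, 0.4041, 0.1022]
tool_rot: [3.125, 0.316, -0.002]
contact_force: [0.2, -0.6, -0.1]
opening: -0.0003
t: 39.67
tool_pos: [0.5424, 0.4069, 0.0881]
tool_rot: [3.124, 0.316, -0.004]
contact_force: [-0.2, -0.2, 0.4]
opening: -0.0001
t: 40.33
tool_pos: [0.5039, 0.2526, 0.2725]
tool_rot: [3.124, 0.311, 0.007]
contact_force: [0.8, 0.2, -0.4]
opening: -0.0001
t: 40.5
tool_pos: [0.5041, 0.2523, 0.2732]
tool_rot: [3.125, 0.309, 0.009]
contact_force: [-0.3, 0.7, -0.5]
opening: 0.0002
shift cm [ 1.000e-02 -1.432e+01  2.227e+01] turn [ 0.002 -0.004 -0.004] t 40.5 F [ 0.3 -0.4 -0.1] open 0.0001 pos [0.5037 0.253  0.2724]
3 126 102
x -0.045 ........#######.....###########################.......####...........
x -0.02 ..........######....#############################......####..........
x 0 .........###################################################.........
x 0.01 ............##############################.........######............
2 299 104
x -0.045 ............#####........######################..........####........
x -0.02 ...........#####.........#######################.......######........
x 0 ...........#####....#########################################........
x 0.01 .............#######..##..#################################..........
1 416 165
x -0.045 ...............#####....############################.......#####.....
x -0.02 .............#####....##############################.....#######.....
x 0 ............#########################################################
x 0.01 .............#######....#############################################
```

View pics/w19.png

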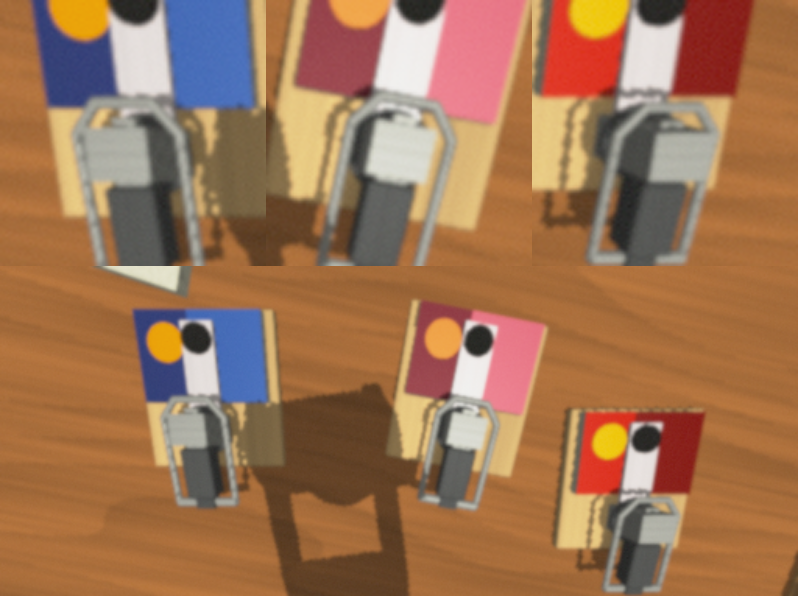

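All three carriers show the block against the post and the ring down round the pin's end, at about (200,450), (460,450) and (640,545) in the overview. The robot is clear of everything.

```bash
python3 -c "
from station import finish_job
print(finish_job())"
```

```text
the job is handed in; nothing more can be done
None
```

All three carriers on the table now have a linchpin pushed home from the side away from the canvas, with its ring swung over the post and snapped down. I handed the job in at about 40 s of robot time. There were three pins for three carriers, so no spare is left in the box.

- **Last checks:** the final wrist picture shows all three blocks against their posts and all three rings down round the pin ends. Insertion force rose only when the block met the post, to about 6–8 N. On carrier 2 a scan of the ring legs gave the same pattern as on carrier 1, which I had seen locked close up. The arm was clear, with the force reading near zero.
- **What went wrong:** on carrier 1, my first try at the ring came down on top of the cross-bar and pressed on it with about 18 N. I backed off and redid it from farther behind. That second push, and the rings on the other two carriers, stayed under about 2 N.
- **What disagreed:** the post positions measured in the pictures differed by 1–3 mm from where the blocks met the posts. Contact came later than expected in each case, so this does not suggest a pin short of home. I saw no sign of a carrier being knocked aside during the run.

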